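# Prop open the hood of a cheese-rind brushing machine

### The arm

A 6-joint arm with a two-finger parallel gripper is mounted at the origin on the work surface. World frame = base frame: x ahead of the robot, y to its left, z up, the work surface at z = 0. Lengths are in mm, angles in rad, forces in N, time in s.
With the tool pointing down it reaches from about 425 to 1125 mm from the base axis. Payload 14.9 kg.
Tool frame: the origin (TCP) lies between the finger pads; the fingertips stand 11 mm ahead of it and the grasp point (between the pads) lies 8 mm behind it; z points along the fingers, y is the line along which they close (so a half turn about z gives the same grasp; the last joint's range is limited). The gripper opens to 91 mm and grips with 3 to 60 N. Pads are 32 mm wide; open, the fingers measure 118 mm over their backs; the gripper's body (76 mm by 178 mm) begins 60 mm behind the grasp point.
Start: joints at [1.125, 0.379, 1.734, -0, 1.028, -0.033], TCP at [280.831, 641.211, 224.932] pointing down, gripper open.
Joint ranges: [-2.77, 2.77], [-0.74, 2.19], [0, 2.66], [-1.06, 4.2], [0.31, 2.87], [-3.08, 3.08]. Speed limits (rad/s): [1.89, 1.89, 2.39, 3.14, 3.14, 3.14].

### API

Orientations are given as a unit quaternion [w, x, y, z].
In Python, from station import bot gives the robot as it stands.
- The arm moves only by the tool move_arm, never from a script. Its argument "commands" is a list of rows, each an object with "dp": the shift along the tool's x, y, z in mm, a list of three; "rotation": the turn, a rotation vector about the tool's x, y, z in degrees, a list of three; "jaw": the opening, from -1 (shut) to 1 (fully open). In form: [{"dp": [tx, ty, tz], "rotation": [ax, ay, az], "jaw": jaw}, ...]. A call has 1 to 10 rows; each row shifts and turns the commanded pose from where the row before left it, along the tool's axes as they then stand; what a row does not reach is not made up. A row lasts 1/10 s, in which the tool goes at most 50 mm and 8.59 degrees, less where a joint would pass 70% of its speed; a pose out of reach is approached as far as the arm can. A call with a gripper value outside its range is refused whole. The fingers move at their own pace and stop on an object; "squeeze" is the grip in N (left out, the last holds). Time passes only in rows, so rows that do not move let the fingers close. It gives the time, the measured TCP pose, the force, the opening and the grip force at its end, in the units of the state.
- bot.sense(): the state, without advancing time (a new reading comes with each control period).
- bot.camera(name): name is "scene" or "top" or "wrist"; returns a dict with "img" (420x560x3 uint8, red, green, blue), "z_map" (420x560 float32, mm along the optical axis (not along the pixel's ray), 0 where there is no reading), "mtx" (3x3 intrinsics, pixels), "k1" (the pictures are not rectified: a ray, as slopes to the right and down, at radius r is drawn at 1 + k1 r^2 times it, then the intrinsics apply), "T" (4x4, takes a point from camera to world coordinates). Camera axes: x right, y down, z forward; pixel columns grow to the right and rows downward; lengths in mm; the calibration is good to about 2 mm. A picture is of the moment at which its call begins.
- bot.close_job(): hands the job in; it is judged then, once.
The state is a dict: "time_s": time; "q": joint angles; "joint_velocities": joint speeds; "effort": joint torques, N m; "ee_pos": TCP position; "tcp_rot": TCP orientation; "force": force on the tool from outside, world axes, zero at the start; "wrist_torque": the same for the moment, N m; "gripper_width": finger opening in mm; "grip_force": force on a finger pad.
Only numpy, scipy, OpenCV 4.12 (cv2) and the standard library are available. Lean on these libraries where they do the work, as an engineer would, in place of code of your own. Each camera call takes 0.05 s, during which the arm holds its last target. There are 200 camera calls.

### The job

Prop open the hood of the rind-brushing machine so that its brushes can be cleaned: raise the hood by its blue handle until it stands up by itself, swing the prop rod with the orange grip up from the machine's side, then lower the hood gently until the rod's rubber tip sits fully home in the yellow cup and the rod carries the hood. Leave the rind brush, the bowl and the cheeses where they are.

Things in the scene. Friction and masses are not known exactly. Their poses are not given: they have to be found in the camera images.
- machine: Bench-top cheese-rind brushing machine, fixed to the table: stainless tub 200 (its x) x 300 (its y) x 95 mm high with two white roller brushes, a white gear case on its -y side, a blue motor behind (+x). Origin on the table under the tub's centre; x points away from the operator (hood hinge at the back), y to the operator's left (the prop rod's side), z up. The hood covers the tub.
- hood (a joint): Hood angle (rad): 0 closed, 1.45 fully open at its stop (nearly upright). Hood 0.9 kg, 190 mm from hinge to front plate, 300 wide, 55 high, stainless with a clear window; it turns about the machine's y axis. Its stiff hinge holds it where left above 1.1 rad; below about 0.95 it falls shut unless held or propped. 0.73 when resting on the rod, tip home in the cup.
- hood_hinge (a point): Middle of the hood's hinge line: 100 mm behind the machine's origin (+x) and 95 mm above the table.
- hood_handle (a point): Centre of the blue handle bar on the hood's front: bar 16 mm thick, 160 mm long along the machine's y axis, standing 45 mm in front of the front plate; posts at its two ends, the middle 130 mm free. With the hood closed it is 235 mm in front of the hinge and 30 mm above it; it swings about the hinge with the hood.
- stay (a joint): Prop rod angle (rad): 0 stowed level along the machine's left (+y) side, tip to the back; grows as the tip swings up about the pivot (1.57 is upright). Starts at 0 to 0.25. Its pivot is stiff: the rod stays at any angle where left. 1.03 when the tip is home in the cup; the cup's flared mouth takes the tip if the rod stands within about 0.05 of that as the hood comes down.
- stay_pivot (a point): Pivot of the prop rod: 90 mm in front of the machine's origin, 200 mm to its left (+y), 60 mm above the table. The rod swings in the upright plane through it, parallel to the machine's x axis, 50 mm outside the tub's side and the hood's cheek.
- stay_grip (a point): Centre of the rod's orange grip sleeve (20 mm thick, 50 mm long along the rod), 112 mm from the pivot, 59 mm from the tip's centre. Free space beside it towards the tub 40 mm.
- stay_tip (a point): Centre of the rubber ball (16 mm across) at the rod's free end, 171 mm from the pivot. The rod is 10 mm thick.
- stay_cup (a point): Seat of the yellow cup on a strap arm from the hood's left cheek: where the ball's centre lies when fully home. Hood closed: 150 mm in front of the hinge, 15 mm above it, 200 mm to the left. The cup is an upside-down trough 40 mm long along y, with a roof and two flared walls 22 mm deep, open downwards when closed: 22 mm wide inside at the roof, 42 mm at the mouth.
- cheese_a: Yellow cheese, 90 mm across, 42 mm high, on the wooden board left of the machine. Origin under its centre.
- cheese_b: Pale cheese, same size, on the same board.
- rind_brush: Rind brush with an orange handle, 190 mm long, lying on the table to the right. Origin on the table at the ferrule's handle end.
- bowl: Metal bowl 130 mm across, 60 mm high, on the table to the right. Origin under its centre.

How it is judged (in metres and radians):
On the way, in this order (a step that is already met when the one before it is completed fails the run):
1. The hood has been raised clear above its propped position (value of joint hood above 0.95 rad), for 0.2 s.
2. The prop rod has been swung up (value of joint stay above 0.85 rad and value of joint hood above 0.75 rad), for 0.2 s.
At the end, for the whole second after the job is handed in: The rod's tip is home in the cup (ball centre within 7 mm of its seat) and the hood rests on the rod, still, at 0.68 to 0.79 rad; the robot has let go (distance between stay_tip and stay_cup below 0.007 m and value of joint hood between 0.68 and 0.79 rad and velocity of joint hood between -0.03 and 0.03 rad/s); the robot touches nothing.
It fails at once if The hood is dropped: it closes faster than 1.5 rad/s (velocity of joint hood below -1.5 rad/s).
It fails at once if A cheese is moved by more than 20 mm (distance of any of cheese_a, cheese_b from where it was at the start of the episode above 0.02 m).
It fails at once if The brush or the bowl is moved by more than 30 mm (distance of any of rind_brush, bowl from where it was at the start of the episode above 0.03 m).
It also fails if it takes over 69 s, if anything falls off the work surface, if the arm or the gripper's body presses on something with over 40 N, if the wrist force passes 120 N, or if a joint passes its speed limit or range.

## Working session

There is one attempt and no reset: what is moved stays moved. The work goes in short steps, Python scripts to look and compute and a tool call to move; the robot and the scene stay as the last step left them, time stands still between calls to the robot, and variables do not carry over. Pictures are saved under pics/ and viewed, at most 10 in all, crops included, and the job is handed in when it is done.

Besides the shell and the picture viewer there is one more tool, called after "Call:" as name(argument=value, ...) on one line, values as JSON. move_arm: Moves the arm, as the interface text tells. Its arguments: {"type":"object","properties":{"commands":{"type":"array","items":{"type":"object","properties":{"dp":{"type":"array","items":{"type":"number"}},"rotation":{"type":"array","items":{"type":"number"}},"jaw":{"type":"number"}}}},"squeeze":{"type":"number"}},"required":["commands"]}

```bash
mkdir -p pics; cat > h.py <<'E'
import numpy as np, cv2
from station import bot
from scipy.spatial.transform import Rotation as R
def cam(n):
    return bot.camera(n)
def pts(c):
    h,w=c["z_map"].shape; K=np.array(c["mtx"]); 
    v,u=np.mgrid[:h,:w]
    D=np.array([c["k1"],0,0,0,0.])
    xy=cv2.undistortPoints(np.stack([u.ravel(),v.ravel()],1).astype(np.float64)[:,None],K,D)[:,0]
    z=c["z_map"].ravel()[:,None]
    P=np.hstack([xy*z,z,np.ones_like(z)])@np.array(c["T"]).T
    return P[:,:3].reshape(h,w,3)
def save(c,f): cv2.imwrite("pics/"+f,cv2.cvtColor(c["img"],cv2.COLOR_RGB2BGR))
def blobs(c,lo,hi,mina=20):
    m=cv2.inRange(cv2.cvtColor(c["img"],cv2.COLOR_RGB2HSV),np.array(lo),np.array(hi))
    n,l,s,ce=cv2.connectedComponentsWithStats(m)
    P=pts(c);out=[]
    for i in range(1,n):
        if s[i,4]<mina: continue
        q=P[(l==i)&(c["z_map"]>0)]
        if len(q): out.append((ce[i].round(),s[i,4],np.median(q,0).round(1),q.min(0).round(),q.max(0).round()))
    return out
E
python3 - <<'E'
from h import *
for n in ["scene","top"]:
    c=cam(n);save(c,n+"0.png");np.set_printoptions(suppress=True)
    print(n,np.round(c["T"],2).tolist())
    for nm,lo,hi in [("blue",(95,100,60),(130,255,255)),("orange",(5,150,120),(18,255,255)),("yellow",(20,130,120),(35,255,255))]:
        for b in blobs(c,lo,hi): print(nm,*b)
s=bot.sense();print(s["tcp_rot"],s["force"],s["gripper_width"])
E
```

```text
scene [[-0.77, 0.46, -0.44, 1127.11], [0.63, 0.57, -0.52, 644.89], [0.01, -0.68, -0.73, 1022.38], [0.0, 0.0, 0.0, 1.0]]
blue [440.   2.] 57 [-1448.   -749.    171.4] [-1468.  -830.   157.] [-1242.  -600.   243.]
blue [461.   5.] 240 [-1447.1  -597.3   193.9] [-1476.  -700.   153.] [-1428.  -520.   248.]
blue [358.  64.] 2682 [-557.  -737.2  -42.5] [-1265. -1177.  -287.] [ 80. -22. 411.]
blue [368.  33.] 42 [-936.3 -935.2    8.4] [-1091. -1000.   -75.] [-918. -856.   19.]
blue [164. 110.] 3471 [ 592.7 -846.5   21.5] [ -536. -2036.  -652.] [ 838. -526.  121.]
blue [202.  80.] 76 [ 256.9 -943.4   65.7] [ -307. -2031.  -575.] [ 353. -926.   97.]
blue [179.  90.] 83 [ 389.5 -943.    60.5] [  275. -1344.  -158.] [ 494. -922.   73.]
blue [202.  89.] 47 [  233.3 -1144.8   -94.5] [  156. -1256.  -155.] [ 353. -899.   60.]
blue [153. 101.] 157 [  527.3 -1159.6   -55.6] [  367. -1350.  -158.] [ 641. -915.   99.]
blue [210.  98.] 41 [ 313.  -863.7    8.7] [ 289. -936.    4.] [ 334. -808.   17.]
blue [241. 118.] 135 [ 327.9 -546.8   67.1] [ 198. -649.    6.] [ 497. -535.   97.]
blue [239. 127.] 2
[... 3766 characters left out ...]
45.   60.] [ 759. -533.   77.]
blue [445. 173.] 42 [ 717.8 -539.    24.5] [ 700. -545.   16.] [ 749. -532.   64.]
blue [446. 187.] 31 [ 673.7 -540.2   26. ] [ 655. -545.   22.] [ 693. -536.   30.]
blue [451. 223.] 125 [ 555.1 -542.7   67.5] [ 513. -551.   20.] [ 619. -537.   78.]
blue [259. 252.] 231 [471.6  40.5 132.4] [446. -34. 124.] [498. 115. 143.]
orange [211. 184.] 64 [678.2 188.6  68.9] [657. 177.  62.] [701. 201.  78.]
orange [394. 286.] 213 [ 366.  -371.3   18.7] [ 315. -386.    8.] [ 417. -355.   28.]
yellow [199. 204.] 116 [611.9 215.2 123.1] [591. 198. 101.] [635. 230. 130.]
[-0.00011686  0.20493589  0.97877528 -0.00047749] [-0.4464619  -0.54548028 -0.15800114] 91.17879775306773
```

View pics/scene0.png

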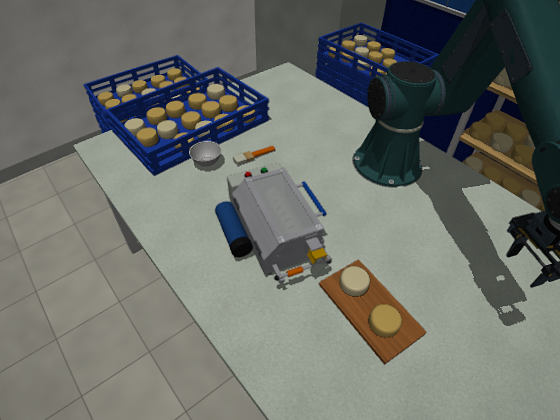

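View pics/top0.png

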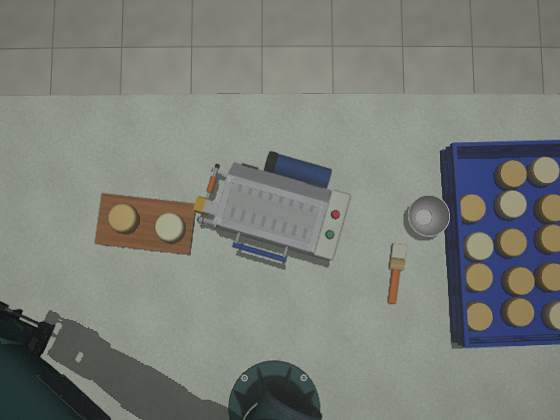

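The scene view shows the machine near (280,220), with the blue handle at (314,198), yellow cup at (319,253) and orange grip at (295,270). In the top view these are at (259,252), (199,204) and (211,184). The machine is yawed by about -16°. I'll refine the pose next.

```bash
cat >> h.py <<'E'
def mask_feat(c,lo,hi,box):
    m=cv2.inRange(cv2.cvtColor(c["img"],cv2.COLOR_RGB2HSV),np.array(lo),np.array(hi))>0
    P=pts(c); b=np.array(box)
    m&=((P>b[0])&(P<b[1])).all(2)
    return m,P[m]
def ray(c,uv):
    xy=cv2.undistortPoints(np.array([[uv]],float),np.array(c["mtx"]),np.array([c["k1"],0,0,0,0.]))[0,0]
    T=np.array(c["T"]); d=T[:3,:3]@[xy[0],xy[1],1]; return T[:3,3],d/np.linalg.norm(d)
def tri(rs):
    A=sum(np.eye(3)-np.outer(d,d) for o,d in rs); b=sum((np.eye(3)-np.outer(d,d))@o for o,d in rs)
    return np.linalg.solve(A,b)
FE={"handle":((95,100,60),(130,255,255),((400,-80,100),(540,150,160))),
"grip":((5,150,120),(18,255,255),((600,150,40),(760,240,300))),
"cup":((20,130,120),(35,255,255),((560,170,90),(680,260,160)))}
E
python3 - <<'E'
from h import *
from scipy.optimize import least_squares
C={n:cam(n) for n in ["scene","top"]}
F={}
for k,(lo,hi,b) in FE.items():
    rs=[]
    for n,c in C.items():
        m,q=mask_feat(c,lo,hi,b)
        v,u=np.nonzero(m); r=cv2.minAreaRect(np.stack([u,v],1).astype(np.float32))
        rs.append(ray(c,r[0])); ctr=q.mean(0)
        d=np.linalg.svd(q[:,:2]-q[:,:2].mean(0))[2][0] if 0 else np.linalg.eigh(np.cov(q[:,:2].T))[1][:,1]
        e=(q[:,:2]-ctr[:2])@d
        mid=ctr[:2]+d*(e.max()+e.min())/2
        print(k,n,len(q),"rect",np.round(r[0],1),"mean",ctr.round(1),"mid",mid.round(1),"dir",np.degrees(np.arctan2(d[1],d[0])).round(1),"len",round(e.max()-e.min()),"zmax",q[:,2].max().round(1))
    F[k]=tri(rs); print(k,"tri",F[k].round(1))
def f(p):
    c,s=np.cos(p[2]),np.sin(p[2]);M=lambda x,y:np.array([p[0]+c*x-s*y,p[1]+s*x+c*y])
    gx=-90+112*np.cos(.05)
    return np.r_[M(-135,0)-F["handle"][:2],M(-50,200)-F["cup"][:2],M(gx,200)-F["grip"][:2]]
r=least_squares(f,[600,0,-.27]);print(r.x,np.degrees(r.x[2]),r.fun.round(1))
E
```

```text
handle scene 153 rect [313.6 198.4] mean [475.1  48.3 129.1] mid [474.6  46.6] dir 73.7 len 161 zmax 134.3
handle top 231 rect [259.  251.6] mean [472.4  40.5 132.6] mid [472.5  40.9] dir 73.6 len 157 zmax 139.4
handle tri [471.4  42.6 121.4]
grip scene 73 rect [294.6 270.4] mean [679.7 193.4  68.6] mid [679.3 193.6] dir 160.9 len 47 zmax 73.7
grip top 63 rect [210.9 183.8] mean [679.1 188.6  69.7] mid [678.9 188.6] dir 162.9 len 45 zmax 77.5
grip tri [678.8 190.3  64.4]
cup scene 106 rect [318.1 252.3] mean [611.1 216.8 122.9] mid [610.8 216.9] dir 162.3 len 39 zmax 127.7
cup top 115 rect [199.1 203.7] mean [612.1 215.5 123. ] mid [613.1 215.2] dir 164.4 len 42 zmax 131.9
cup tri [611.9 215.3 124.7]
[ 6.01688520e+02  6.08889939e+00 -2.87521874e-01] -16.473789897081474 [ 0.8  1.8 -1.4 -3.2  0.6  1.4]
```

```bash
cat >> h.py <<'E'
import json
O=np.array([601.5,6.,0]);YAW=np.radians(-16.4)
MR=R.from_euler('z',YAW).as_matrix()
def pose(kind,x,y,z,tilt):  # grasp point in machine frame, tilt deg
    t=np.radians(tilt);s,c=np.sin(t),np.cos(t)
    if kind=="H": Y=np.array([c,0,-s]);Z=np.array([-s,0,-c])   # body leans to back
    else: Y=np.array([0,1.,0]);Z=np.array([s,0,-c])            # S: body leans to operator
    M=MR@np.stack([np.cross(Y,Z),Y,Z],1)
    return MR@[x,y,z]+O+8*M[:,2],M
def hand(th,tilt,out=0): # handle grasp at hood angle
    e=th+np.arctan2(30,235);r=np.hypot(235,30)
    p=np.array([100-r*np.cos(e),0,95+r*np.sin(e)]);t=np.radians(tilt)
    p=p+out*np.array([np.sin(t),0,np.cos(t)])
    return pose("H",*p,tilt)
def grip(a,tilt,out=0):
    t=np.radians(tilt)
    p=np.array([-90+112*np.cos(a),200,60+112*np.sin(a)])+out*np.array([-np.sin(t),0,np.cos(t)])
    return pose("S",*p,tilt)
def cur():
    s=bot.sense();q=s["tcp_rot"];return np.array(s["ee_pos"]),R.from_quat([q[1],q[2],q[3],q[0]]).as_matrix()
def plan(wps,start=None):  # [(pose,rows,jaw)]
    p,M=start or cur();rows=[]
    for (pt,Mt),n,jaw in wps:
        for i in range(n):
            k=1/(n-i)
            d=np.round(M.T@(pt-p)*k,1)
            w=np.round(np.degrees(R.from_matrix(M.T@Mt).as_rotvec())*k,1)
            p=p+M@d;M=M@R.from_rotvec(np.radians(w)).as_matrix()
            rows.append({"dp":(d+0).tolist(),"rotation":(w+0).tolist(),"jaw":jaw})
    for i in range(0,len(rows),10): print(json.dumps(rows[i:i+10]))
def st():
    s=bot.sense();print({k:np.round(s[k],2).tolist() for k in ["time_s","q","ee_pos","force","gripper_width","grip_force"]})
E
python3 - <<'E'
from h import *
plan([(hand(0,0,75),18,-.15)])
E
```

```text
[{"dp": [-23.0, -26.1, 1.8], "rotation": [0.0, 0.0, 4.6], "jaw": -0.15}, {"dp": [-25.1, -24.2, 1.8], "rotation": [0.0, 0.0, 4.6], "jaw": -0.15}, {"dp": [-26.9, -22.1, 1.8], "rotation": [0.0, 0.0, 4.6], "jaw": -0.15}, {"dp": [-28.6, -19.9, 1.8], "rotation": [0.0, 0.0, 4.6], "jaw": -0.15}, {"dp": [-30.1, -17.5, 1.8], "rotation": [0.0, 0.0, 4.6], "jaw": -0.15}, {"dp": [-31.4, -15.0, 1.8], "rotation": [0.0, 0.0, 4.6], "jaw": -0.15}, {"dp": [-32.5, -12.5, 1.8], "rotation": [0.0, 0.0, 4.6], "jaw": -0.15}, {"dp": [-33.4, -9.8, 1.8], "rotation": [0.0, 0.0, 4.6], "jaw": -0.15}, {"dp": [-34.1, -7.1, 1.8], "rotation": [0.0, 0.0, 4.6], "jaw": -0.15}, {"dp": [-34.5, -4.4, 1.9], "rotation": [0.0, 0.0, 4.6], "jaw": -0.15}]
[{"dp": [-34.8, -1.6, 1.8], "rotation": [0.0, 0.0, 4.6], "jaw": -0.15}, {"dp": [-34.8, 1.2, 1.9], "rotation": [0.0, 0.0, 4.6], "jaw": -0.15}, {"dp": [-34.6, 4.0, 1.8], "rotation": [0.0, 0.0, 4.6], "jaw": -0.15}, {"dp": [-34.2, 6.8, 1.9], "rotation": [0.0, 0.0, 4.6], "jaw": -0.15}, {"dp": [-33.5, 9.5, 1.8], "rotation": [0.0, 0.0, 4.6], "jaw": -0.15}, {"dp": [-32.6, 12.2, 1.9], "rotation": [0.0, 0.0, 4.6], "jaw": -0.15}, {"dp": [-31.5, 14.7, 1.8], "rotation": [0.0, 0.0, 4.6], "jaw": -0.15}, {"dp": [-30.3, 17.3, 1.9], "rotation": [0.0, 0.0, 4.6], "jaw": -0.15}]
```

Call:
move_arm(commands=[{"dp": [-23,-26,2],"rotation": [0,0,4.6],"jaw": -0.15},{"dp": [-25,-24,2],"rotation": [0,0,4.6],"jaw": -0.15},{"dp": [-27,-22,2],"rotation": [0,0,4.6],"jaw": -0.15},{"dp": [-29,-20,2],"rotation": [0,0,4.6],"jaw": -0.15},{"dp": [-30,-17,2],"rotation": [0,0,4.6],"jaw": -0.15},{"dp": [-31,-15,2],"rotation": [0,0,4.6],"jaw": -0.15},{"dp": [-32,-12,2],"rotation": [0,0,4.6],"jaw": -0.15},{"dp": [-33,-10,2],"rotation": [0,0,4.6],"jaw": -0.15},{"dp": [-34,-7,2],"rotation": [0,0,4.6],"jaw": -0.15},{"dp": [-34,-4,2],"rotation": [0,0,4.6],"jaw": -0.15}], squeeze=30)

```text
time_s: 1.2
ee_pos: [387.4, 310.7, 204.9]
tcp_rot: [0.0, 0.572, 0.82, 0.0]
force: [0.9, -0.2, -0.1]
gripper_width: 38.7
grip_force: 0.0
```

Call:
move_arm(commands=[{"dp": [-35,-2,2],"rotation": [0,0,4.6],"jaw": -0.15},{"dp": [-35,1,2],"rotation": [0,0,4.6],"jaw": -0.15},{"dp": [-35,4,2],"rotation": [0,0,4.6],"jaw": -0.15},{"dp": [-34,7,2],"rotation": [0,0,4.6],"jaw": -0.15},{"dp": [-34,10,2],"rotation": [0,0,4.6],"jaw": -0.15},{"dp": [-33,12,2],"rotation": [0,0,4.6],"jaw": -0.15},{"dp": [-32,15,2],"rotation": [0,0,4.6],"jaw": -0.15},{"dp": [-30,17,2],"rotation": [0,0,4.6],"jaw": -0.15},{"dp": [0,0,0],"rotation": [0,0,0],"jaw": -0.15},{"dp": [0,0,0],"rotation": [0,0,0],"jaw": -0.15}])

```text
time_s: 2.2
ee_pos: [472.5, 44.5, 188.8]
tcp_rot: [-0.0, 0.801, 0.598, -0.0]
force: [-0.2, 0.4, 0.4]
gripper_width: 38.7
grip_force: 0.0
```

```bash
python3 - <<'E'
from h import *
st()
p,M=cur();print(M.round(3).tolist(),hand(0,0,75)[0])
c=cam("wrist");save(c,"w1.png")
m,q=mask_feat(c,*FE["handle"]);
if len(q):
    d=np.linalg.eigh(np.cov(q[:,:2].T))[1][:,1];e=(q[:,:2]-q.mean(0)[:2])@d
    print(len(q),q.mean(0).round(1),(q.mean(0)[:2]+d*(e.max()+e.min())/2).round(1),np.degrees(np.arctan2(d[1],d[0])),e.max()-e.min(),np.percentile(q[:,2],95))
plan([(hand(0,0,0),8,-.15)])
E
```

```text
{'time_s': 2.2, 'q': [0.04, 0.07, 2.2, 0.0, 0.87, 0.33], 'ee_pos': [472.49, 44.51, 188.84], 'force': [-0.19, 0.37, 0.42], 'gripper_width': 38.75, 'grip_force': 0.0}
[[0.284, 0.959, -0.0], [0.959, -0.284, 0.0], [-0.0, -0.0, -1.0]] [471.99261344  44.11609667 192.        ]
4299 [476.7  59.1 131.3] [472.8  45.5] 73.74879700778361 147.81562692258888 133.36180538312468
[{"dp": [-0.1, 0.0, 9.0], "rotation": [0.0, 0.0, 0.0], "jaw": -0.15}, {"dp": [-0.1, 0.0, 9.0], "rotation": [0.0, 0.0, 0.0], "jaw": -0.15}, {"dp": [-0.1, 0.0, 9.0], "rotation": [0.0, 0.0, 0.0], "jaw": -0.15}, {"dp": [-0.1, 0.0, 9.0], "rotation": [0.0, 0.0, 0.0], "jaw": -0.15}, {"dp": [-0.2, 0.0, 9.0], "rotation": [0.0, 0.0, 0.0], "jaw": -0.15}, {"dp": [-0.1, 0.0, 9.0], "rotation": [0.0, 0.0, 0.0], "jaw": -0.15}, {"dp": [-0.2, 0.0, 8.9], "rotation": [0.0, 0.0, 0.0], "jaw": -0.15}, {"dp": [-0.1, 0.0, 9.0], "rotation": [0.0, 0.0, 0.0], "jaw": -0.15}]
```

View pics/w1.png

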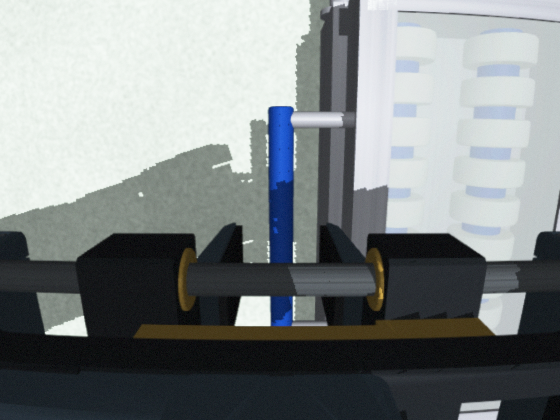

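The wrist view shows the blue bar at column ~282, midway between the fingers at columns 240 and 330. The gap to the plate is clear. I'll descend and grip.

Call:
move_arm(commands=[{"dp": [0,0,12],"rotation": [0,0,0],"jaw": -0.15},{"dp": [0,0,12],"rotation": [0,0,0],"jaw": -0.15},{"dp": [0,0,12],"rotation": [0,0,0],"jaw": -0.15},{"dp": [-1,0,12],"rotation": [0,0,0],"jaw": -0.15},{"dp": [0,0,12],"rotation": [0,0,0],"jaw": -0.15},{"dp": [0,0,12],"rotation": [0,0,0],"jaw": -0.15},{"dp": [0,0,0],"rotation": [0,0,0],"jaw": -1},{"dp": [0,0,0],"rotation": [0,0,0],"jaw": -1},{"dp": [0,0,0],"rotation": [0,0,0],"jaw": -1},{"dp": [0,0,0],"rotation": [0,0,0],"jaw": -1}])

```text
time_s: 3.25
ee_pos: [472.4, 44.1, 117.4]
tcp_rot: [0.0, 0.801, 0.599, 0.0]
force: [-1.1, 0.9, 0.6]
gripper_width: 15.3
grip_force: 30.0
```

```bash
python3 - <<'E'
from h import *
st();print(hand(0,0)[0])
plan([(hand(t,20*t/1.32),1,-1) for t in np.linspace(0,1.32,31)[1:]])
E
```

```text
{'time_s': 3.25, 'q': [0.04, 0.2, 2.23, 0.0, 0.72, 0.33], 'ee_pos': [472.4, 44.05, 117.38], 'force': [-1.15, 0.93, 0.58], 'gripper_width': 15.32, 'grip_force': 30.0}
[471.99261344  44.11609667 117.        ]
[{"dp": [0.0, 1.1, -9.9], "rotation": [0.7, 0.0, -0.1], "jaw": -1}, {"dp": [0.0, 1.7, -10.3], "rotation": [0.7, 0.0, 0.0], "jaw": -1}, {"dp": [0.0, 2.1, -10.2], "rotation": [0.6, 0.0, 0.0], "jaw": -1}, {"dp": [0.0, 2.5, -10.1], "rotation": [0.7, 0.0, 0.0], "jaw": -1}, {"dp": [0.0, 2.8, -10.0], "rotation": [0.7, 0.0, 0.0], "jaw": -1}, {"dp": [0.0, 3.1, -9.9], "rotation": [0.6, 0.0, 0.0], "jaw": -1}, {"dp": [0.0, 3.4, -9.8], "rotation": [0.7, 0.0, 0.0], "jaw": -1}, {"dp": [0.0, 3.7, -9.7], "rotation": [0.7, 0.0, 0.0], "jaw": -1}, {"dp": [-0.1, 4.0, -9.6], "rotation": [0.6, 0.0, 0.0], "jaw": -1}, {"dp": [0.0, 4.4, -9.4], "rotation": [0.7, 0.0, 0.0], "jaw": -1}]
[{"dp": [0.0, 4.6, -9.3], "rotation": [0.7, 0.0, 0.0], "jaw": -1}, {"dp": [0.0, 5.0, -9.1], "rotation": [0.6, 0.0, 0.0], "jaw": -1}, {"dp": [0.0, 5.2, -9.0], "rotation": [0.7, 0.0, 0.0], "jaw": -1}, {"dp": [0.0, 5.6, -8.8], "r
[... 395 characters left out ...]
rotation": [0.7, 0.0, 0.0], "jaw": -1}]
[{"dp": [0.1, 7.4, -7.3], "rotation": [0.6, 0.0, 0.0], "jaw": -1}, {"dp": [0.0, 7.5, -7.1], "rotation": [0.7, 0.0, 0.0], "jaw": -1}, {"dp": [0.0, 7.9, -6.7], "rotation": [0.7, 0.0, 0.0], "jaw": -1}, {"dp": [0.0, 8.0, -6.6], "rotation": [0.6, 0.0, 0.0], "jaw": -1}, {"dp": [0.0, 8.2, -6.2], "rotation": [0.7, 0.0, 0.0], "jaw": -1}, {"dp": [0.0, 8.5, -6.0], "rotation": [0.7, 0.0, 0.0], "jaw": -1}, {"dp": [0.0, 8.6, -5.8], "rotation": [0.6, 0.0, 0.0], "jaw": -1}, {"dp": [0.0, 8.8, -5.4], "rotation": [0.7, 0.0, 0.0], "jaw": -1}, {"dp": [0.0, 9.0, -5.1], "rotation": [0.7, 0.0, 0.0], "jaw": -1}, {"dp": [0.0, 9.1, -4.9], "rotation": [0.6, 0.0, 0.0], "jaw": -1}]
```

Call:
move_arm(commands=[{"dp": [0,1,-10],"rotation": [0.7,0,0],"jaw": -1},{"dp": [0,1.7,-10.3],"rotation": [0.7,0,0],"jaw": -1},{"dp": [0,2.1,-10.2],"rotation": [0.6,0,0],"jaw": -1},{"dp": [0,2.5,-10],"rotation": [0.7,0,0],"jaw": -1},{"dp": [0,2.8,-10],"rotation": [0.7,0,0],"jaw": -1},{"dp": [0,3.1,-10],"rotation": [0.6,0,0],"jaw": -1},{"dp": [0,3.4,-9.8],"rotation": [0.7,0,0],"jaw": -1},{"dp": [0,3.7,-9.7],"rotation": [0.7,0,0],"jaw": -1},{"dp": [0,4,-9.6],"rotation": [0.6,0,0],"jaw": -1},{"dp": [0,4.4,-9.4],"rotation": [0.7,0,0],"jaw": -1}])

```text
time_s: 4.25
ee_pos: [503.9, 34.7, 214.2]
tcp_rot: [-0.048, 0.8, 0.598, -0.036]
force: [-5.2, 5.2, -2.1]
gripper_width: 15.2
grip_force: 30.0
```

```bash
python3 - <<'E'
from h import *
st();print(hand(.44,6.7)[0])
E
```

```text
{'time_s': 4.25, 'q': [0.0, 0.13, 2.08, 0.04, 1.05, 0.27], 'ee_pos': [503.86, 34.73, 214.18], 'force': [-5.16, 5.16, -2.1], 'gripper_width': 15.24, 'grip_force': 29.99}
[504.82818215  34.45206326 214.29295899]
```

Tracking well, so I'll continue.

Call:
move_arm(commands=[{"dp": [0,4.6,-9.3],"rotation": [0.7,0,0],"jaw": -1},{"dp": [0,5,-9.1],"rotation": [0.6,0,0],"jaw": -1},{"dp": [0,5.2,-9],"rotation": [0.7,0,0],"jaw": -1},{"dp": [0,5.6,-8.8],"rotation": [0.7,0,0],"jaw": -1},{"dp": [0,5.8,-8.6],"rotation": [0.6,0,0],"jaw": -1},{"dp": [0,6.1,-8.4],"rotation": [0.7,0,0],"jaw": -1},{"dp": [0,6.3,-8.1],"rotation": [0.7,0,0],"jaw": -1},{"dp": [0,6.6,-8],"rotation": [0.6,0,0],"jaw": -1},{"dp": [0,6.9,-7.8],"rotation": [0.7,0,0],"jaw": -1},{"dp": [0,7.1,-7.5],"rotation": [0.7,0,0],"jaw": -1}])

```text
time_s: 5.25
ee_pos: [572.3, 14.7, 289.8]
tcp_rot: [-0.096, 0.795, 0.595, -0.072]
force: [-25.8, 7.7, 30.9]
gripper_width: 15.3
grip_force: 30.0
```

Call:
move_arm(commands=[{"dp": [0,7.4,-7.3],"rotation": [0.6,0,0],"jaw": -1},{"dp": [0,7.5,-7.1],"rotation": [0.7,0,0],"jaw": -1},{"dp": [0,7.9,-6.7],"rotation": [0.7,0,0],"jaw": -1},{"dp": [0,8,-6.6],"rotation": [0.6,0,0],"jaw": -1},{"dp": [0,8.2,-6.2],"rotation": [0.7,0,0],"jaw": -1},{"dp": [0,8.5,-6],"rotation": [0.7,0,0],"jaw": -1},{"dp": [0,8.6,-5.8],"rotation": [0.6,0,0],"jaw": -1},{"dp": [0,8.8,-5.4],"rotation": [0.7,0,0],"jaw": -1},{"dp": [0,9,-5.1],"rotation": [0.7,0,0],"jaw": -1},{"dp": [0,9.1,-4.9],"rotation": [0.6,0,0],"jaw": -1}])

```text
time_s: 6.25
ee_pos: [667.5, -13.3, 325.4]
tcp_rot: [-0.139, 0.789, 0.59, -0.103]
force: [-3.0, 4.1, 16.0]
gripper_width: 15.3
grip_force: 30.0
```

```bash
python3 - <<'E'
from h import *
st();print(hand(1.32,20)[0])
E
```

```text
{'time_s': 6.25, 'q': [-0.08, 0.38, 1.56, 0.07, 1.53, 0.19], 'ee_pos': [667.5, -13.26, 325.38], 'force': [-2.97, 4.11, 16.01], 'gripper_width': 15.28, 'grip_force': 30.01}
[666.73724577 -13.20036557 322.57577111]
```

```bash
python3 - <<'E'
from h import *
p,M=cur()
plan([((p,M),3,-.15),((p-90*M[:,2],M),7,-.15),(pose("S",-17,120,400,15),18,-.1),(grip(.04,15,130),8,-.1)])
E
```

```text
[{"dp": [0.0, 0.0, 0.0], "rotation": [0.0, 0.0, 0.0], "jaw": -0.15}, {"dp": [0.0, 0.0, 0.0], "rotation": [0.0, 0.0, 0.0], "jaw": -0.15}, {"dp": [0.0, 0.0, 0.0], "rotation": [0.0, 0.0, 0.0], "jaw": -0.15}, {"dp": [0.0, 0.0, -12.9], "rotation": [0.0, 0.0, 0.0], "jaw": -0.15}, {"dp": [0.0, 0.0, -12.8], "rotation": [0.0, 0.0, 0.0], "jaw": -0.15}, {"dp": [0.0, 0.0, -12.9], "rotation": [0.0, 0.0, 0.0], "jaw": -0.15}, {"dp": [0.0, 0.0, -12.8], "rotation": [0.0, 0.0, 0.0], "jaw": -0.15}, {"dp": [0.0, 0.0, -12.9], "rotation": [0.0, 0.0, 0.0], "jaw": -0.15}, {"dp": [0.0, 0.0, -12.8], "rotation": [0.0, 0.0, 0.0], "jaw": -0.15}, {"dp": [0.0, 0.0, -12.9], "rotation": [0.0, 0.0, 0.0], "jaw": -0.15}]
[{"dp": [6.7, -5.6, 3.1], "rotation": [-1.5, -1.5, -4.8], "jaw": -0.1}, {"dp": [7.2, -5.1, 2.8], "rotation": [-1.5, -1.5, -4.8], "jaw": -0.1}, {"dp": [7.7, -4.6, 2.5], "rotation": [-1.5, -1.5, -4.8], "jaw": -0.1}, {"dp": [8.1, -4.0, 2.1], "rotation": [-1.5, -1.5, -4.8], "jaw": -0.1}, {"dp": [8.4, -3.3, 1.8], "rotation": [-1.5, -1.5, -4.8], "jaw": -0.1}, {"dp": [8.7, -2.7, 1.5], "rotation": [-1.5, -1.5,
[... 723 characters left out ...]
-0.1}, {"dp": [7.5, 5.4, -0.6], "rotation": [-1.5, -1.5, -4.9], "jaw": -0.1}, {"dp": [7.0, 6.1, -0.7], "rotation": [-1.6, -1.6, -4.8], "jaw": -0.1}, {"dp": [6.2, 10.0, 25.5], "rotation": [0.0, 0.0, 0.0], "jaw": -0.1}, {"dp": [6.2, 10.0, 25.5], "rotation": [0.0, 0.0, 0.0], "jaw": -0.1}]
[{"dp": [6.1, 10.0, 25.5], "rotation": [0.0, 0.0, 0.0], "jaw": -0.1}, {"dp": [6.2, 10.0, 25.5], "rotation": [0.0, 0.0, 0.0], "jaw": -0.1}, {"dp": [6.1, 10.0, 25.5], "rotation": [0.0, 0.0, 0.0], "jaw": -0.1}, {"dp": [6.2, 10.0, 25.6], "rotation": [0.0, 0.0, 0.0], "jaw": -0.1}, {"dp": [6.1, 9.9, 25.5], "rotation": [0.0, 0.0, 0.0], "jaw": -0.1}, {"dp": [6.2, 10.0, 25.6], "rotation": [0.0, 0.0, 0.0], "jaw": -0.1}]
```

Call:
move_arm(commands=[{"dp": [0,0,0],"rotation": [0,0,0],"jaw": -0.15},{"dp": [0,0,0],"rotation": [0,0,0],"jaw": -0.15},{"dp": [0,0,0],"rotation": [0,0,0],"jaw": -0.15},{"dp": [0,0,-13],"rotation": [0,0,0],"jaw": -0.15},{"dp": [0,0,-13],"rotation": [0,0,0],"jaw": -0.15},{"dp": [0,0,-13],"rotation": [0,0,0],"jaw": -0.15},{"dp": [0,0,-13],"rotation": [0,0,0],"jaw": -0.15},{"dp": [0,0,-13],"rotation": [0,0,0],"jaw": -0.15},{"dp": [0,0,-13],"rotation": [0,0,0],"jaw": -0.15},{"dp": [0,0,-13],"rotation": [0,0,0],"jaw": -0.15}])

```text
time_s: 7.25
ee_pos: [696.8, -22.3, 408.8]
tcp_rot: [-0.139, 0.789, 0.59, -0.104]
force: [-0.3, -0.7, -0.0]
gripper_width: 38.7
grip_force: 0.0
```

Call:
move_arm(commands=[{"dp": [6.7,-5.6,3],"rotation": [-1.5,-1.5,-4.8],"jaw": -0.1},{"dp": [7.2,-5,3],"rotation": [-1.5,-1.5,-4.8],"jaw": -0.1},{"dp": [7.7,-4.6,2.5],"rotation": [-1.5,-1.5,-4.8],"jaw": -0.1},{"dp": [8,-4,2],"rotation": [-1.5,-1.5,-4.8],"jaw": -0.1},{"dp": [8.4,-3.3,1.8],"rotation": [-1.5,-1.5,-4.8],"jaw": -0.1},{"dp": [8.7,-2.7,1.5],"rotation": [-1.5,-1.5,-4.8],"jaw": -0.1},{"dp": [9,-2,1.2],"rotation": [-1.5,-1.5,-4.9],"jaw": -0.1},{"dp": [9,-1.2,1],"rotation": [-1.5,-1.5,-4.8],"jaw": -0.1},{"dp": [9.2,-0.5,0.7],"rotation": [-1.5,-1.5,-4.9],"jaw": -0.1},{"dp": [9.2,0.3,0.4],"rotation": [-1.5,-1.5,-4.8],"jaw": -0.1}])

```text
time_s: 8.25
ee_pos: [654.5, 59.8, 398.4]
tcp_rot: [0.008, 0.471, 0.88, -0.062]
force: [0.4, 0.7, -0.2]
gripper_width: 41.2
grip_force: 0.0
```

```bash
python3 - <<'E'
from h import *
st()
c=cam("scene");save(c,"s2.png")
plan([(pose("S",-17,120,400,15),8,-.1),(grip(.04,15,130),8,-.1)])
E
```

```text
{'time_s': 8.25, 'q': [0.1, 0.19, 1.66, -0.11, 1.35, -0.46], 'ee_pos': [654.5, 59.78, 398.37], 'force': [0.42, 0.72, -0.17], 'gripper_width': 41.22, 'grip_force': 0.0}
[{"dp": [9.0, 1.2, 0.0], "rotation": [-1.5, -1.5, -4.8], "jaw": -0.1}, {"dp": [8.9, 1.9, -0.2], "rotation": [-1.5, -1.6, -4.8], "jaw": -0.1}, {"dp": [8.7, 2.7, -0.4], "rotation": [-1.5, -1.5, -4.8], "jaw": -0.1}, {"dp": [8.4, 3.4, -0.5], "rotation": [-1.5, -1.6, -4.8], "jaw": -0.1}, {"dp": [8.0, 4.1, -0.7], "rotation": [-1.5, -1.5, -4.8], "jaw": -0.1}, {"dp": [7.7, 4.8, -0.7], "rotation": [-1.5, -1.6, -4.8], "jaw": -0.1}, {"dp": [7.2, 5.4, -0.8], "rotation": [-1.5, -1.5, -4.7], "jaw": -0.1}, {"dp": [6.7, 6.0, -0.9], "rotation": [-1.6, -1.6, -4.8], "jaw": -0.1}, {"dp": [6.2, 10.0, 25.5], "rotation": [0.0, 0.0, 0.0], "jaw": -0.1}, {"dp": [6.2, 10.0, 25.5], "rotation": [0.0, 0.0, 0.0], "jaw": -0.1}]
[{"dp": [6.2, 10.0, 25.5], "rotation": [0.0, 0.0, 0.0], "jaw": -0.1}, {"dp": [6.1, 10.0, 25.5], "rotation": [0.0, 0.0, 0.0], "jaw": -0.1}, {"dp": [6.2, 10.0, 25.5], "rotation": [0.0, 0.0, 0.0], "jaw": -0.1}, {"dp": [6.1, 10.0, 25.6], "rotation": [0.0, 0.0, 0.0], "jaw": -0.1}, {"dp": [6.2, 9.9, 25.5], "rotation": [0.0, 0.0, 0.0], "jaw": -0.1}, {"dp": [6.1, 10.0, 25.6], "rotation": [0.0, 0.0, 0.0], "jaw": -0.1}]
```

View pics/s2.png

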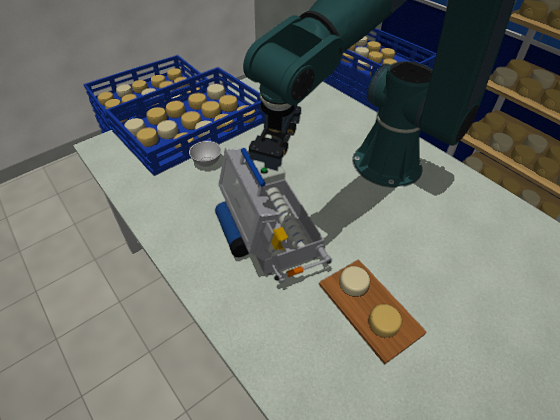

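The hood stands open on its own. The handle is at (252,167), the cup at (280,238), the grip at (295,270), and the rod is still level. I'll move on to the rod.

Call:
move_arm(commands=[{"dp": [9,1.2,0],"rotation": [-1.5,-1.5,-4.8],"jaw": -0.1},{"dp": [9,1.9,-0.2],"rotation": [-1.5,-1.6,-4.8],"jaw": -0.1},{"dp": [8.7,2.7,-0.4],"rotation": [-1.5,-1.5,-4.8],"jaw": -0.1},{"dp": [8.4,3.4,-0.5],"rotation": [-1.5,-1.6,-4.8],"jaw": -0.1},{"dp": [8,4,-0.7],"rotation": [-1.5,-1.5,-4.8],"jaw": -0.1},{"dp": [7.7,4.8,-0.7],"rotation": [-1.5,-1.6,-4.8],"jaw": -0.1},{"dp": [7.2,5.4,-0.8],"rotation": [-1.5,-1.5,-4.7],"jaw": -0.1},{"dp": [6.7,6,-0.9],"rotation": [-1.6,-1.6,-4.8],"jaw": -0.1},{"dp": [6,10,25.5],"rotation": [0,0,0],"jaw": -0.1},{"dp": [6,10,25.5],"rotation": [0,0,0],"jaw": -0.1}])

```text
time_s: 9.3
ee_pos: [630.1, 143.0, 340.2]
tcp_rot: [0.129, 0.147, 0.981, -0.019]
force: [0.4, -0.0, -0.7]
gripper_width: 41.0
grip_force: 0.0
```

Call:
move_arm(commands=[{"dp": [6.3,10,25.5],"rotation": [0,0,0],"jaw": -0.1},{"dp": [6.3,10,25.5],"rotation": [0,0,0],"jaw": -0.1},{"dp": [6.2,10,25.5],"rotation": [0,0,0],"jaw": -0.1},{"dp": [6.2,10,25.5],"rotation": [0,0,0],"jaw": -0.1},{"dp": [6.2,10,25.5],"rotation": [0,0,0],"jaw": -0.1},{"dp": [6.2,10,25.5],"rotation": [0,0,0],"jaw": -0.1},{"dp": [0,0,0],"rotation": [0,0,0],"jaw": -0.1},{"dp": [0,0,0],"rotation": [0,0,0],"jaw": -0.1}])

```text
time_s: 10.1
ee_pos: [650.3, 199.2, 182.3]
tcp_rot: [0.128, 0.146, 0.981, -0.019]
force: [0.0, -1.2, 1.2]
gripper_width: 41.0
grip_force: 0.0
```

```bash
python3 - <<'E'
from h import *
st();print(grip(.04,15,130)[0])
for n in ["wrist","top","scene"]:
    c=cam(n)
    if n=="wrist": save(c,"w2.png")
    m,q=mask_feat(c,*FE["grip"])
    if len(q):
        mm=(q-O)@MR
        print(n,len(q),"machine med",np.median(mm,0).round(1),mm.min(0).round(1),mm.max(0).round(1))
plan([(grip(.04,15,0),10,-.1)])
E
```

```text
{'time_s': 10.1, 'q': [0.32, 0.33, 1.91, -0.23, 0.7, -0.79], 'ee_pos': [650.35, 199.16, 182.34], 'force': [0.04, -1.17, 1.23], 'gripper_width': 40.95, 'grip_force': 0.0}
[648.69603106 200.59176952 182.32175624]
wrist 1068 machine med [ 16.7 195.8  69.2] [ -3.2 186.5  58. ] [ 46.7 205.4  71.9]
scene 44 machine med [ 11.5 203.3  68.7] [ -1.2 194.4  62.2] [ 25.3 211.   73.1]
[{"dp": [0.3, 0.1, 13.1], "rotation": [0.0, 0.0, -0.1], "jaw": -0.1}, {"dp": [0.3, 0.1, 13.1], "rotation": [0.0, 0.0, -0.1], "jaw": -0.1}, {"dp": [0.3, 0.1, 13.1], "rotation": [0.0, 0.0, 0.0], "jaw": -0.1}, {"dp": [0.3, 0.1, 13.1], "rotation": [0.0, 0.0, -0.1], "jaw": -0.1}, {"dp": [0.2, 0.1, 13.1], "rotation": [0.0, 0.0, 0.0], "jaw": -0.1}, {"dp": [0.3, 0.1, 13.1], "rotation": [0.0, 0.0, -0.1], "jaw": -0.1}, {"dp": [0.2, 0.1, 13.0], "rotation": [0.0, 0.0, 0.0], "jaw": -0.1}, {"dp": [0.3, 0.1, 13.1], "rotation": [0.0, 0.0, -0.1], "jaw": -0.1}, {"dp": [0.2, 0.1, 13.0], "rotation": [0.0, 0.0, 0.0], "jaw": -0.1}, {"dp": [0.3, 0.1, 13.1], "rotation": [-0.1, 0.0, -0.1], "jaw": -0.1}]
```

View pics/w2.png

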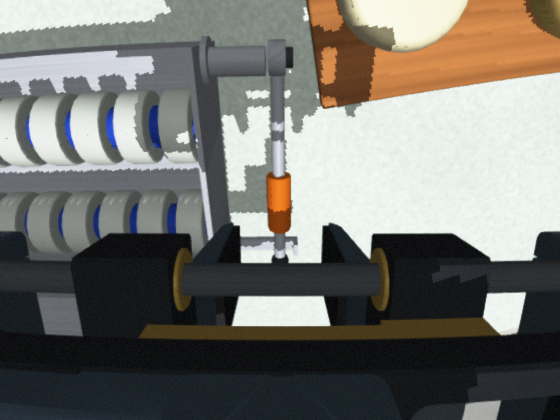

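The wrist view shows the grip at (278,203), centred between the fingers. I'll descend and grip it.

Call:
move_arm(commands=[{"dp": [0,0,13],"rotation": [0,0,0],"jaw": -0.1},{"dp": [0,0,13],"rotation": [0,0,0],"jaw": -0.1},{"dp": [0,0,13],"rotation": [0,0,0],"jaw": -0.1},{"dp": [0,0,13],"rotation": [0,0,0],"jaw": -0.1},{"dp": [0,0,13],"rotation": [0,0,0],"jaw": -0.1},{"dp": [1,0,13],"rotation": [0,0,0],"jaw": -0.1},{"dp": [1,0,13],"rotation": [0,0,0],"jaw": -0.1},{"dp": [1,0,13],"rotation": [0,0,0],"jaw": -0.1},{"dp": [0,0,13],"rotation": [0,0,0],"jaw": -0.1},{"dp": [0,0,13],"rotation": [0,0,0],"jaw": -0.1}])

```text
time_s: 11.25
ee_pos: [679.4, 190.5, 54.5]
tcp_rot: [0.128, 0.146, 0.981, -0.019]
force: [0.2, -0.5, -0.3]
gripper_width: 40.7
grip_force: 0.0
```

Call:
move_arm(commands=[{"dp": [0,0,0],"rotation": [0,0,0],"jaw": -1},{"dp": [0,0,0],"rotation": [0,0,0],"jaw": -1},{"dp": [0,0,0],"rotation": [0,0,0],"jaw": -1},{"dp": [0,0,0],"rotation": [0,0,0],"jaw": -1}], squeeze=25)

```text
time_s: 11.65
ee_pos: [678.8, 188.9, 55.7]
tcp_rot: [0.128, 0.146, 0.981, -0.02]
force: [1.3, -15.3, -3.3]
gripper_width: 19.1
grip_force: 25.0
```

```bash
python3 - <<'E'
from h import *
st();print(grip(.04,15)[0])
p,M=cur()
# start from actual grasp, arc offsets
plan([(grip(a,15+30*(a-.04)/.99),1,-1) for a in np.linspace(.04,1.03,21)[1:]])
E
```

```text
{'time_s': 11.65, 'q': [0.29, 0.55, 1.88, -0.3, 0.52, -0.74], 'ee_pos': [678.75, 188.92, 55.67], 'force': [1.26, -15.35, -3.34], 'gripper_width': 19.15, 'grip_force': 25.05}
[680.97356555 191.09197451  56.75139882]
[{"dp": [-3.0, 2.7, -6.1], "rotation": [-0.3, -1.7, -0.5], "jaw": -1}, {"dp": [-1.2, 0.0, -5.5], "rotation": [0.0, -1.5, 0.0], "jaw": -1}, {"dp": [-1.0, 0.0, -5.5], "rotation": [0.0, -1.5, 0.0], "jaw": -1}, {"dp": [-0.9, 0.0, -5.5], "rotation": [0.0, -1.5, 0.0], "jaw": -1}, {"dp": [-0.8, 0.0, -5.5], "rotation": [0.0, -1.5, 0.0], "jaw": -1}, {"dp": [-0.7, 0.0, -5.5], "rotation": [0.0, -1.5, 0.0], "jaw": -1}, {"dp": [-0.5, 0.0, -5.5], "rotation": [0.0, -1.5, 0.0], "jaw": -1}, {"dp": [-0.4, 0.0, -5.6], "rotation": [0.0, -1.5, 0.0], "jaw": -1}, {"dp": [-0.3, 0.0, -5.5], "rotation": [0.0, -1.5, 0.0], "jaw": -1}, {"dp": [-0.1, 0.0, -5.6], "rotation": [0.0, -1.5, 0.0], "jaw": -1}]
[{"dp": [0.0, 0.0, -5.5], "rotation": [0.0, -1.5, 0.0], "jaw": -1}, {"dp": [0.1, 0.0, -5.6], "rotation": [0.0, -1.5, 0.0], "jaw": -1}, {"dp": [0.2, 0.0, -5.5], "rotation": [0.0, -1.5, 0.0], "jaw": -1}, {"dp": [0.4, 0.0, -5.5], "rotation": [0.0, -1.5, 0.0], "jaw": -1}, {"dp": [0.5, 0.0, -5.5], "rotation": [0.0, -1.5, 0.0], "jaw": -1}, {"dp": [0.6, 0.0, -5.5], "rotation": [0.0, -1.5, 0.0], "jaw": -1}, {"dp": [0.8, 0.0, -5.4], "rotation": [0.0, -1.5, 0.0], "jaw": -1}, {"dp": [0.9, 0.0, -5.5], "rotation": [0.0, -1.5, 0.0], "jaw": -1}, {"dp": [1.0, 0.0, -5.4], "rotation": [0.0, -1.5, 0.0], "jaw": -1}, {"dp": [1.1, 0.0, -5.4], "rotation": [0.0, -1.5, 0.0], "jaw": -1}]
```

Call:
move_arm(commands=[{"dp": [-1.3,-1,-5.5],"rotation": [0,-1.5,0],"jaw": -1},{"dp": [-1.2,-1,-5.5],"rotation": [0,-1.5,0],"jaw": -1},{"dp": [-1,0,-5.5],"rotation": [0,-1.5,0],"jaw": -1},{"dp": [-0.9,0,-5.5],"rotation": [0,-1.5,0],"jaw": -1},{"dp": [-0.8,0,-5.5],"rotation": [0,-1.5,0],"jaw": -1},{"dp": [-0.7,0,-5.5],"rotation": [0,-1.5,0],"jaw": -1},{"dp": [-0.5,0,-5.5],"rotation": [0,-1.5,0],"jaw": -1},{"dp": [-0.4,0,-5.5],"rotation": [0,-1.5,0],"jaw": -1},{"dp": [-0.3,0,-5.5],"rotation": [0,-1.5,0],"jaw": -1},{"dp": [-0.1,0,-5.5],"rotation": [0,-1.5,0],"jaw": -1}])

```text
time_s: 12.65
ee_pos: [665.8, 192.5, 109.7]
tcp_rot: [0.256, 0.142, 0.955, -0.038]
force: [2.2, -2.6, -4.7]
gripper_width: 19.1
grip_force: 25.0
```

```bash
python3 - <<'E'
from h import *
st();print(grip(.535,30)[0])
E
```

```text
{'time_s': 12.65, 'q': [0.36, 0.43, 2.01, -0.86, 0.41, -0.16], 'ee_pos': [665.78, 192.46, 109.65], 'force': [2.22, -2.59, -4.74], 'gripper_width': 19.1, 'grip_force': 25.0}
[667.89727397 194.94053641 110.17399319]
```

q5 and q4 are nearing their limits, so I'll return to a lower tilt while raising.

```bash
python3 - <<'E'
from h import *
p,M=cur();off=p-grip(.535,30)[0]
L=[]
for a in np.linspace(.535,1.03,11)[1:]:
    k=(a-.535)/.495;P=grip(a,30-18*k);L.append(((P[0]+off*(1-k*.5)*[1,1,1],P[1]),1,-1))
plan(L)
E
```

```text
[{"dp": [0.4, 0.1, -5.5], "rotation": [-0.3, 1.8, -0.4], "jaw": -1}, {"dp": [0.8, 0.2, -5.5], "rotation": [0.1, 1.8, 0.0], "jaw": -1}, {"dp": [1.3, 0.1, -5.5], "rotation": [0.0, 1.8, 0.0], "jaw": -1}, {"dp": [1.7, 0.2, -5.3], "rotation": [0.0, 1.8, -0.1], "jaw": -1}, {"dp": [2.1, 0.1, -5.2], "rotation": [0.0, 1.8, 0.0], "jaw": -1}, {"dp": [2.6, 0.2, -5.0], "rotation": [0.0, 1.8, 0.0], "jaw": -1}, {"dp": [2.9, 0.1, -4.8], "rotation": [0.0, 1.8, 0.0], "jaw": -1}, {"dp": [3.3, 0.1, -4.6], "rotation": [-0.1, 1.8, 0.0], "jaw": -1}, {"dp": [3.7, 0.2, -4.3], "rotation": [0.0, 1.8, 0.0], "jaw": -1}, {"dp": [4.0, 0.2, -4.0], "rotation": [0.0, 1.8, 0.0], "jaw": -1}]
```

Call:
move_arm(commands=[{"dp": [0.4,0,-5.5],"rotation": [0,1.8,0],"jaw": -1},{"dp": [0.8,0,-5.5],"rotation": [0,1.8,0],"jaw": -1},{"dp": [1.3,0,-5.5],"rotation": [0,1.8,0],"jaw": -1},{"dp": [1.7,0,-5.3],"rotation": [0,1.8,0],"jaw": -1},{"dp": [2,0,-5.2],"rotation": [0,1.8,0],"jaw": -1},{"dp": [2.6,0,-5],"rotation": [0,1.8,0],"jaw": -1},{"dp": [3,0,-4.8],"rotation": [0,1.8,0],"jaw": -1},{"dp": [3.3,0,-4.6],"rotation": [0,1.8,0],"jaw": -1},{"dp": [3.7,0,-4.3],"rotation": [0,1.8,0],"jaw": -1},{"dp": [4,0,-4],"rotation": [0,1.8,0],"jaw": -1}])

```text
time_s: 13.65
ee_pos: [627.6, 203.9, 148.3]
tcp_rot: [0.103, 0.146, 0.984, -0.015]
force: [2.7, -7.2, -1.2]
gripper_width: 19.4
grip_force: 25.0
```

```bash
python3 - <<'E'
from h import *
st();print(grip(1.03,12)[0])
p,M=cur();g=MR.T@(p-8*M[:,2]-O);print("grasp machine",g.round(1),"angle",np.arctan2(g[2]-60,g[0]+90))
for n in ["scene","wrist"]:
    c=cam(n);save(c,n[0]+"3.png")
    m,q=mask_feat(c,*FE["grip"])
    if len(q): mm=(q-O)@MR; print(n,len(q),np.median(mm,0).round(1),mm.min(0).round(1),mm.max(0).round(1))
E
```

```text
{'time_s': 13.65, 'q': [0.33, 0.36, 1.94, -0.19, 0.68, -0.81], 'ee_pos': [627.55, 203.88, 148.3], 'force': [2.73, -7.25, -1.19], 'gripper_width': 19.39, 'grip_force': 24.98}
[628.53942057 206.5241826  148.19230598]
grasp machine [-32.5 197.2 156.1] angle 1.031925077559664
scene 16 [-14.3 203.  171. ] [-17.1 193.5 165.3] [ -4.5 206.8 177.1]
wrist 2049 [-23.8 195.9 165.8] [-46.6 187.1 134.8] [-14.3 205.  176.9]
```

View pics/s3.png

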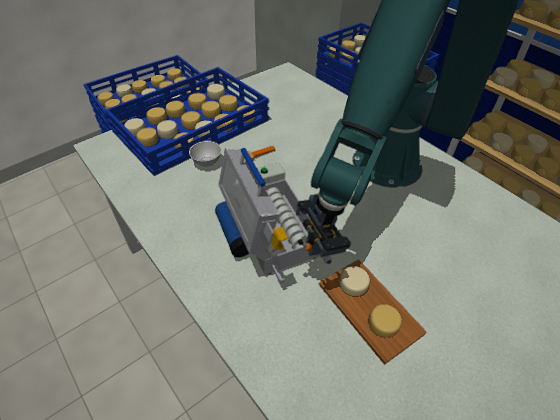

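The scene view shows the rod swung up with the fingers at (315,240). I'll release and back out.

Call:
move_arm(commands=[{"dp": [0,0,0],"rotation": [0,0,0],"jaw": -0.1},{"dp": [0,0,0],"rotation": [0,0,0],"jaw": -0.1},{"dp": [0,0,0],"rotation": [0,0,0],"jaw": -0.1},{"dp": [0,0,-10],"rotation": [0,0,0],"jaw": -0.1},{"dp": [0,0,-25],"rotation": [0,0,0],"jaw": -0.1},{"dp": [0,0,-30],"rotation": [0,0,0],"jaw": -0.1},{"dp": [0,0,-35],"rotation": [0,0,0],"jaw": -0.1},{"dp": [0,0,-40],"rotation": [0,0,0],"jaw": -0.1},{"dp": [0,0,-40],"rotation": [0,0,0],"jaw": -0.1},{"dp": [0,0,-30],"rotation": [0,0,0],"jaw": -0.1}])

```text
time_s: 14.75
ee_pos: [585.5, 217.2, 356.2]
tcp_rot: [0.103, 0.146, 0.984, -0.015]
force: [0.6, -0.4, -0.2]
gripper_width: 40.9
grip_force: 0.0
```

```bash
python3 - <<'E'
from h import *
st()
V=[]
for n in ["scene","top","wrist"]:
    c=cam(n)
    if n=="wrist": save(c,"w4.png")
    m,q=mask_feat(c,*FE["grip"])
    if len(q):
        mm=(q-O)@MR; w,v=np.linalg.eigh(np.cov(mm[:,[0,2]].T)); d=v[:,1]
        v_,u_=np.nonzero(m); r=cv2.minAreaRect(np.stack([u_,v_],1).astype(np.float32)); V.append(ray(c,r[0]))
        print(n,len(q),np.median(mm,0).round(1),mm.min(0).round(1),mm.max(0).round(1),"dir",np.arctan2(d[1],d[0])%np.pi)
g=MR.T@(tri(V)-O);print("tri",g.round(1),np.arctan2(g[2]-60,g[0]+90))
m,q=mask_feat(c,(95,100,60),(130,255,255),((600,-150,200),(800,150,420)));print(len(q))
c=cam("scene");m,q=mask_feat(c,(95,100,60),(130,255,255),((600,-150,250),(800,150,420)))
mm=(q-O)@MR;print("handle",np.median(mm,0).round(1),mm.min(0).round(1),mm.max(0).round(1),hand(1.32,0)[0])
E
```

```text
{'time_s': 14.75, 'q': [0.37, 0.06, 1.88, -0.15, 1.03, -0.84], 'ee_pos': [585.53, 217.19, 356.19], 'force': [0.62, -0.42, -0.16], 'gripper_width': 40.94, 'grip_force': 0.0}
scene 18 [-13.8 203.3 172.6] [-39.4 194.1 140.6] [ -5.  207.7 179.7] dir 0.8619853375915214
top 10 [-13.6 195.4 172.9] [-15.9 188.5 170.4] [ -7.3 204.9 178.8] dir 2.254079338888578
wrist 716 [-27.7 195.6 159.2] [-45.7 187.  135.8] [ -6.2 204.9 176.3] dir 0.8938737160764697
tri [-21.1 198.5 157.4] 0.9552973568153571
0
handle [ 73.1  10.7 334.9] [ 61.4 -82.6 279. ] [ 79.3  81.4 340.3] [669.3620834  -13.9728973  322.09331208]
```

View pics/w4.png

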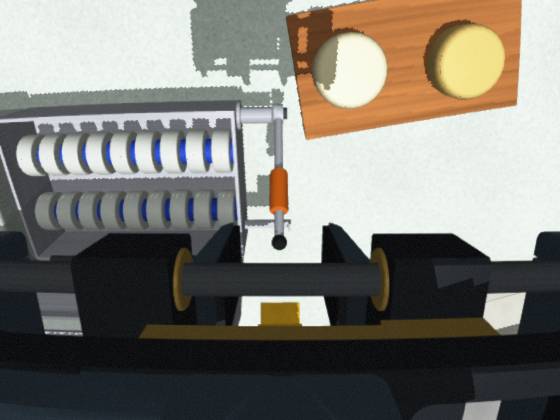

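The wrist view shows the tip ball at (279,243), the pivot at (279,112) and the grip at (279,190). I'll work out the rod angle from these.

```bash
python3 - <<'E'
from h import *
c=cam("wrist");P=pts(c)
print("tip depth pt",((P[240:246,276:283].reshape(-1,3)-O)@MR).mean(0).round(1))
print("pivot depth pt",((P[110:115,276:282].reshape(-1,3)-O)@MR).mean(0).round(1))
def xz(uv):
    o,d=ray(c,uv);return MR.T@(o-O),MR.T@d
from scipy.optimize import brentq
for nm,uv,r,lo,hi in [("tip",(279,243),171,.7,1.3),("gripc",(279,190),112,.7,1.4)]:
    o,d=xz(uv)
    def f(a):
        z=60+r*np.sin(a);t=(z-o[2])/d[2];return o[0]+d[0]*t-(-90+r*np.cos(a))
    A=np.linspace(0.3,1.8,16);print(nm,[round(f(a),1) for a in A])
    for a,b in zip(A[:-1],A[1:]):
        if f(a)*f(b)<0: print("  root",brentq(f,a,b))
o,d=xz((279,112));t=(60-o[2])/d[2];print("pivot ray x at z60",(o+d*t).round(1),"at66",(o+d*(66-o[2])/d[2]).round(1))
E
```

```text
tip depth pt [  0.5 194.8 209.3]
pivot depth pt [-95.5 194.5  70.2]
tip [np.float64(-12.6), np.float64(-16.4), np.float64(-18.3), np.float64(-18.2), np.float64(-16.1), np.float64(-12.0), np.float64(-6.0), np.float64(1.9), np.float64(11.6), np.float64(23.0), np.float64(35.9), np.float64(50.4), np.float64(66.1), np.float64(83.0), np.float64(100.8), np.float64(119.5)]
  root 0.9776333351228482
gripc [np.float64(-21.7), np.float64(-22.2), np.float64(-21.6), np.float64(-19.7), np.float64(-16.6), np.float64(-12.4), np.float64(-7.1), np.float64(-0.7), np.float64(6.7), np.float64(15.0), np.float64(24.2), np.float64(34.1), np.float64(44.7), np.float64(55.8), np.float64(67.3), np.float64(79.1)]
  root 1.0094807256193539
pivot ray x at z60 [-93.7 195.   60. ] at66 [-94.7 195.1  66. ]
```

```bash
python3 - <<'E'
from h import *
for k in range(2):
    c=cam("wrist");P=(pts(c)-O)@MR
    def fit(r0,r1,cols):
        q=np.concatenate([P[r0:r1,u] for u in cols]);q=q[(np.abs(q[:,1]-195)<12)&(q[:,2]>60)]
        w,v=np.linalg.eigh(np.cov(q[:,[0,2]].T));d=v[:,1];return len(q),np.arctan2(d[1],d[0])%np.pi,np.sqrt(w[0]),q.mean(0).round(1)
    print("rod low",fit(122,166,[278,279,280]));print("sleeve",fit(172,210,range(277,282)))
    for r in [120,130,140,150,160,166,172,180,190,200,208,214,222,230,236,240,245,249]: print(r,P[r,277:282].mean(0).round(1),end=";")
    T=np.array(c["T"]);print("\ncam",(MR.T@(T[:3,3]-O)).round(1))
# scene view: tip / rod colours
E
```

```text
rod low (132, np.float64(0.9491548296076825), np.float64(0.7300385774848245), array([-66.5, 194.4, 100. ]))
sleeve (190, np.float64(0.9429280851526177), np.float64(0.6748821683410859), array([-31.6, 194.3, 156.2]))
120 [-87.3 194.4  72.2];130 [-77.7 194.4  83.1];140 [-69.  194.4  95.5];150 [-60.8 194.4 108.1];160 [-52.6 194.3 119.4];166 [-47.7 194.3 125.4];172 [-45.2 194.4 137.9];180 [-39.1 194.4 145.9];190 [-31.9 194.3 155.9];200 [-24.7 194.3 165.3];208 [-19.5 194.3 173.3];214 [-12.9 194.3 173.7];222 [ -7.6 194.2 181. ];230 [ -2.4 194.2 188.1];236 [  1.3 194.2 193.5];240 [  3.  194.2 198.5];245 [  5.4 194.2 203.7];249 [  8.7 194.2 205.7];
cam [-172.5  197.6  495.1]
rod low (132, np.float64(0.9518365535567713), np.float64(0.5971296425784878), array([-66.8, 194.1,  99.6]))
sleeve (190, np.float64(0.9424910254280869), np.float64(0.7423889020695448), array([-31.9, 194.1, 155.7]))
120 [-87.7 194.1  72.1];130 [-78.2 194.1  83.1];140 [-69.5 194.1  95.9];150 [-60.9 194.  106.8];160 [-52.8 194.  118.5];166 [-48. 194. 125.];172 [-45.4 194.1 137.2];180 [-39.5 194.1 145.6];190 [-32.2 194.1 155.5];200 [-25.3 194.1 165.4];208 [-19.8 194.1 172.9];214 [-13.8 194.  174.3];222 [ -7.8 194.  180.2];230 [ -2.5 194.  187.3];236 [  1.7 194.  191.8];240 [  3.5 194.  196.5];245 [  4.9 194.  203.5];249 [  8.6 194.  204.9];
cam [-172.4  197.6  494.5]
```

The rod stands at about 0.947, short of 1.03, because the sleeve slid in the pads. I'll regrasp it at the measured place and raise it a further 0.085 rad.

```bash
python3 - <<'E'
from h import *
def S(x,z,t,out=0):
    r=np.radians(t);return pose("S",x-out*np.sin(r),195,z+out*np.cos(r),t)
plan([(S(-24,151,20,60),9,-.1)]+[(S(-24,151,20,60),1,-.1)]+[(S(-24,151,20),6,-.1),(S(-24,151,20),4,-1)]+[(S(-89+112*np.cos(a),60+112*np.sin(a),20),1,-1) for a in np.linspace(.947,1.035,6)[1:]])
E
```

```text
[{"dp": [-0.2, -0.2, 17.2], "rotation": [0.0, -0.9, -0.1], "jaw": -0.1}, {"dp": [0.1, -0.2, 17.2], "rotation": [0.0, -0.9, 0.0], "jaw": -0.1}, {"dp": [0.4, -0.2, 17.2], "rotation": [0.0, -0.9, -0.1], "jaw": -0.1}, {"dp": [0.7, -0.2, 17.2], "rotation": [0.0, -0.9, 0.0], "jaw": -0.1}, {"dp": [0.9, -0.2, 17.2], "rotation": [0.0, -0.9, -0.1], "jaw": -0.1}, {"dp": [1.2, -0.2, 17.2], "rotation": [-0.1, -0.9, 0.0], "jaw": -0.1}, {"dp": [1.5, -0.3, 17.2], "rotation": [0.0, -0.9, -0.1], "jaw": -0.1}, {"dp": [1.7, -0.3, 17.2], "rotation": [-0.1, -1.0, 0.0], "jaw": -0.1}, {"dp": [2.0, -0.3, 17.1], "rotation": [0.0, -0.9, -0.1], "jaw": -0.1}, {"dp": [0.0, 0.0, 0.0], "rotation": [0.0, 0.0, 0.0], "jaw": -0.1}]
[{"dp": [0.0, 0.0, 10.0], "rotation": [0.0, 0.0, 0.0], "jaw": -0.1}, {"dp": [0.0, 0.0, 10.0], "rotation": [0.0, 0.0, 0.0], "jaw": -0.1}, {"dp": [0.0, 0.0, 10.0], "rotation": [0.0, 0.0, 0.0], "jaw": -0.1}, {"dp": [0.0, 0.0, 10.0], "rotation": [0.0, 0.0, 0.0], "jaw": -0.1}, {"dp": [0.0, 0.0, 10.0], "rotation": [0.0, 0.0, 0.0], "jaw": -0.1}, {"dp": [0.0, 0.1, 10.0], "rotation": [0.0, 0.0, 0.0], "jaw": -0.1}, {"dp": [0.0, 0.0, 0.0], "rotation": [0.0, 0.0, 0.0], "jaw": -1}, {"dp": [0.0, 0.0, 0.0], "rotation": [0.0, 0.0, 0.0], "jaw": -1}, {"dp": [0.0, 0.0, 0.0], "rotation": [0.0, 0.0, 0.0], "jaw": -1}, {"dp": [0.0, 0.0, 0.0], "rotation": [0.0, 0.0, 0.0], "jaw": -1}]
[{"dp": [0.7, 0.0, -1.3], "rotation": [0.0, 0.0, 0.0], "jaw": -1}, {"dp": [1.2, 0.0, -1.6], "rotation": [0.0, 0.0, 0.0], "jaw": -1}, {"dp": [1.2, 0.0, -1.6], "rotation": [0.0, 0.0, 0.0], "jaw": -1}, {"dp": [1.2, 0.0, -1.6], "rotation": [0.0, 0.0, 0.0], "jaw": -1}, {"dp": [1.2, 0.0, -1.5], "rotation": [0.0, 0.0, 0.0], "jaw": -1}]
```

Call:
move_arm(commands=[{"dp": [0,0,17],"rotation": [0,-0.9,0],"jaw": -0.1},{"dp": [0,0,17],"rotation": [0,-0.9,0],"jaw": -0.1},{"dp": [0.4,0,17],"rotation": [0,-0.9,0],"jaw": -0.1},{"dp": [0.7,-0.5,17],"rotation": [0,-0.9,0],"jaw": -0.1},{"dp": [1,-0.5,17],"rotation": [0,-0.9,0],"jaw": -0.1},{"dp": [1.2,0,17],"rotation": [0,-0.9,0],"jaw": -0.1},{"dp": [1.5,-0.5,17],"rotation": [0,-0.9,0],"jaw": -0.1},{"dp": [1.7,-0.5,18],"rotation": [0,-1,0],"jaw": -0.1},{"dp": [2,0,18],"rotation": [0,-0.9,0],"jaw": -0.1},{"dp": [0,0,0],"rotation": [0,0,0],"jaw": -0.1}])

```text
time_s: 16.1
ee_pos: [615.5, 204.4, 197.3]
tcp_rot: [0.17, 0.145, 0.974, -0.027]
force: [-0.2, -0.3, -0.4]
gripper_width: 40.7
grip_force: 0.0
```

Call:
move_arm(commands=[{"dp": [0,0,10],"rotation": [0,0,0],"jaw": -0.1},{"dp": [0,0,10],"rotation": [0,0,0],"jaw": -0.1},{"dp": [0,0,10],"rotation": [0,0,0],"jaw": -0.1},{"dp": [0,0,10],"rotation": [0,0,0],"jaw": -0.1},{"dp": [0,0,10],"rotation": [0,0,0],"jaw": -0.1},{"dp": [0,0,10],"rotation": [0,0,0],"jaw": -0.1},{"dp": [0,0,0],"rotation": [0,0,0],"jaw": -1},{"dp": [0,0,0],"rotation": [0,0,0],"jaw": -1},{"dp": [0,0,0],"rotation": [0,0,0],"jaw": -1},{"dp": [0,0,0],"rotation": [0,0,0],"jaw": -1}])

```text
time_s: 17.1
ee_pos: [637.3, 200.5, 145.1]
tcp_rot: [0.173, 0.145, 0.974, -0.024]
force: [1.4, 12.5, -6.6]
gripper_width: 19.7
grip_force: 25.0
```

```bash
python3 - <<'E'
from h import *
st();p,M=cur();print("grasp machine",(MR.T@(p-8*M[:,2]-O)).round(1))
c=cam("wrist");m,q=mask_feat(c,*FE["grip"]);mm=(q-O)@MR;print(len(q),mm.mean(0).round(1),mm.min(0).round(1),mm.max(0).round(1))
E
```

```text
{'time_s': 17.1, 'q': [0.35, 0.35, 1.99, -0.4, 0.55, -0.61], 'ee_pos': [637.3, 200.52, 145.14], 'force': [1.37, 12.48, -6.62], 'gripper_width': 19.65, 'grip_force': 25.04}
grasp machine [-23.3 196.7 152.7]
2542 [-30.8 195.9 156.2] [-46.5 187.  134.7] [-10.2 205.6 176.5]
```

Call:
move_arm(commands=[{"dp": [0.8,0.5,-1.5],"rotation": [0,0,0],"jaw": -1},{"dp": [1.2,0.5,-1.6],"rotation": [0,0,0],"jaw": -1},{"dp": [1.2,0.5,-1.6],"rotation": [0,0,0],"jaw": -1},{"dp": [1.3,0,-1.6],"rotation": [0,0,0],"jaw": -1},{"dp": [1.3,0,-1.6],"rotation": [0,0,0],"jaw": -1},{"dp": [0,0,0],"rotation": [0,0,0],"jaw": -1},{"dp": [0,0,0],"rotation": [0,0,0],"jaw": -1}])

```text
time_s: 17.85
ee_pos: [629.6, 203.0, 150.3]
tcp_rot: [0.173, 0.145, 0.974, -0.026]
force: [0.8, 2.0, -1.4]
gripper_width: 19.7
grip_force: 25.0
```

```bash
cat >> h.py <<'E'
def rodfit():
    c=cam("wrist");m,q=mask_feat(c,*FE["grip"]);mm=(q-O)@MR
    mm=mm[np.abs(mm[:,1]-np.median(mm[:,1]))<4]
    w,v=np.linalg.eigh(np.cov(mm[:,[0,2]].T));d=v[:,1];a=np.arctan2(d[1],d[0])%np.pi
    ctr=mm[:,[0,2]].mean(0)+9.5*np.array([np.sin(a),-np.cos(a)])
    print("slope",a.round(3),"ctr",ctr.round(1),"pos angle",np.arctan2(ctr[1]-60,ctr[0]+89).round(3),len(mm))
E
python3 - <<'E'
from h import *
st();p,M=cur();print("grasp machine",(MR.T@(p-8*M[:,2]-O)).round(1));rodfit();rodfit()
E
```

```text
{'time_s': 17.85, 'q': [0.36, 0.34, 2.0, -0.4, 0.57, -0.6], 'ee_pos': [629.57, 203.01, 150.31], 'force': [0.84, 2.04, -1.42], 'gripper_width': 19.73, 'grip_force': 25.0}
grasp machine [-31.4 196.9 157.8]
slope 1.012 ctr [-31.6 155.1] pos angle 1.027 1304
slope 1.012 ctr [-31.5 155. ] pos angle 1.026 1301
```

Call:
move_arm(commands=[{"dp": [0,0,0],"rotation": [0,0,0],"jaw": -0.1},{"dp": [0,0,0],"rotation": [0,0,0],"jaw": -0.1},{"dp": [0,0,0],"rotation": [0,0,0],"jaw": -0.1},{"dp": [0,0,-10],"rotation": [0,0,0],"jaw": -0.1},{"dp": [0,0,-25],"rotation": [0,0,0],"jaw": -0.1},{"dp": [0,0,-30],"rotation": [0,0,0],"jaw": -0.1},{"dp": [0,0,-35],"rotation": [0,0,0],"jaw": -0.1},{"dp": [0,0,-40],"rotation": [0,0,0],"jaw": -0.1},{"dp": [0,0,-40],"rotation": [0,0,0],"jaw": -0.1},{"dp": [0,0,-30],"rotation": [0,0,0],"jaw": -0.1}])

```text
time_s: 18.95
ee_pos: [559.8, 224.4, 350.5]
tcp_rot: [0.173, 0.145, 0.974, -0.025]
force: [0.5, -0.3, -0.1]
gripper_width: 41.0
grip_force: 0.0
```

```bash
python3 - <<'E'
from h import *
st();rodfit();rodfit()
plan([(pose("S",-20,120,420,0),6,-.15),(hand(1.32,20,95),18,-.15)])
E
```

```text
{'time_s': 18.95, 'q': [0.44, -0.0, 1.98, -0.29, 0.92, -0.68], 'ee_pos': [559.81, 224.37, 350.54], 'force': [0.53, -0.31, -0.12], 'gripper_width': 40.99, 'grip_force': 0.0}
slope 1.003 ctr [-29.5 158.1] pos angle 1.025 321
slope 0.997 ctr [-29.7 157.6] pos angle 1.025 308
[{"dp": [-16.2, -13.0, -4.6], "rotation": [0.0, 3.4, -0.1], "jaw": -0.15}, {"dp": [-15.9, -13.0, -5.6], "rotation": [0.0, 3.4, -0.1], "jaw": -0.15}, {"dp": [-15.5, -13.0, -6.5], "rotation": [0.0, 3.4, -0.1], "jaw": -0.15}, {"dp": [-15.0, -13.0, -7.4], "rotation": [0.1, 3.4, -0.1], "jaw": -0.15}, {"dp": [-14.6, -13.1, -8.2], "rotation": [0.0, 3.4, -0.1], "jaw": -0.15}, {"dp": [-14.0, -13.1, -9.1], "rotation": [0.1, 3.4, 0.0], "jaw": -0.15}, {"dp": [-6.7, -6.7, 0.0], "rotation": [0.9, 0.9, 4.9], "jaw": -0.15}, {"dp": [-7.2, -6.1, 0.0], "rotation": [0.9, 0.9, 4.9], "jaw": -0.15}, {"dp": [-7.7, -5.4, 0.0], "rotation": [0.9, 0.9, 4.9], "jaw": -0.15}, {"dp": [-8.2, -4.7, -0.1], "rotation": [0.9, 0.9, 5.0], "jaw": -0.15}]
[{"dp": [-8.6, -4.0, -0.1], "rotation": [0.9, 0.9, 4.9], "jaw": -0.15}, {"dp": [-8.9, -3.3, -0.2], "ro
[... 185 characters left out ...]
dp": [-9.4, -0.9, -0.6], "rotation": [0.9, 0.9, 4.9], "jaw": -0.15}, {"dp": [-9.4, -0.1, -0.7], "rotation": [0.8, 0.9, 5.0], "jaw": -0.15}, {"dp": [-9.4, 0.7, -0.8], "rotation": [0.8, 0.9, 4.9], "jaw": -0.15}, {"dp": [-9.3, 1.5, -1.0], "rotation": [0.9, 0.8, 5.0], "jaw": -0.15}, {"dp": [-9.1, 2.3, -1.2], "rotation": [0.8, 0.9, 4.9], "jaw": -0.15}, {"dp": [-8.8, 3.0, -1.4], "rotation": [0.9, 0.9, 5.0], "jaw": -0.15}]
[{"dp": [-8.5, 3.7, -1.5], "rotation": [0.8, 0.8, 4.9], "jaw": -0.15}, {"dp": [-8.2, 4.4, -1.7], "rotation": [0.9, 0.9, 5.0], "jaw": -0.15}, {"dp": [-7.7, 5.1, -1.9], "rotation": [0.8, 0.8, 4.9], "jaw": -0.15}, {"dp": [-7.2, 5.7, -2.1], "rotation": [0.9, 0.9, 5.0], "jaw": -0.15}]
```

Call:
move_arm(commands=[{"dp": [-16,-13,-4.6],"rotation": [0,3.4,0],"jaw": -0.15},{"dp": [-16,-13,-5.6],"rotation": [0,3.4,0],"jaw": -0.15},{"dp": [-15.5,-13,-6.5],"rotation": [0,3.4,0],"jaw": -0.15},{"dp": [-15,-13,-7.4],"rotation": [0,3.4,0],"jaw": -0.15},{"dp": [-14.6,-13,-8],"rotation": [0,3.4,0],"jaw": -0.15},{"dp": [-14,-13,-9],"rotation": [0,3.4,0],"jaw": -0.15},{"dp": [-6.7,-6.7,0],"rotation": [0.9,0.9,4.9],"jaw": -0.15},{"dp": [-7,-6,0],"rotation": [0.9,0.9,4.9],"jaw": -0.15},{"dp": [-7.7,-5.4,0],"rotation": [0.9,0.9,4.9],"jaw": -0.15},{"dp": [-8,-4.7,0],"rotation": [0.9,0.9,5],"jaw": -0.15}])

```text
time_s: 20.05
ee_pos: [633.1, 92.2, 405.4]
tcp_rot: [-0.039, 0.316, 0.948, -0.027]
force: [0.6, 0.3, 0.7]
gripper_width: 38.7
grip_force: 0.0
```

Call:
move_arm(commands=[{"dp": [-8.6,-4,0],"rotation": [0.9,0.9,4.9],"jaw": -0.15},{"dp": [-9,-3.3,0],"rotation": [0.9,0.9,5],"jaw": -0.15},{"dp": [-9,-2.5,-0.3],"rotation": [0.8,0.9,4.9],"jaw": -0.15},{"dp": [-9.3,-1.7,-0.4],"rotation": [0.8,0.9,5],"jaw": -0.15},{"dp": [-9.4,-1,-0.6],"rotation": [0.9,0.9,4.9],"jaw": -0.15},{"dp": [-9.4,0,-0.7],"rotation": [0.8,0.9,5],"jaw": -0.15},{"dp": [-9.4,0.7,-0.8],"rotation": [0.8,0.9,4.9],"jaw": -0.15},{"dp": [-9.3,1.5,-1],"rotation": [0.9,0.8,5],"jaw": -0.15},{"dp": [-9,2.3,-1.2],"rotation": [0.8,0.9,4.9],"jaw": -0.15},{"dp": [-9,3,-1.4],"rotation": [0.9,0.9,5],"jaw": -0.15}])

```text
time_s: 21.05
ee_pos: [677.9, 8.9, 404.5]
tcp_rot: [-0.118, 0.68, 0.719, -0.085]
force: [-0.7, 0.2, 0.6]
gripper_width: 38.9
grip_force: 0.0
```

Call:
move_arm(commands=[{"dp": [-8.5,3.7,-1.5],"rotation": [0.8,0.8,4.9],"jaw": -0.15},{"dp": [-8,4.4,-1.7],"rotation": [0.9,0.9,5],"jaw": -0.15},{"dp": [-7.7,5,-2],"rotation": [0.8,0.8,4.9],"jaw": -0.15},{"dp": [-7,5.7,-2],"rotation": [0.9,0.9,5],"jaw": -0.15},{"dp": [0,0,0],"rotation": [0,0,0],"jaw": -0.15}])

```text
time_s: 21.55
ee_pos: [695.8, -24.6, 404.0]
tcp_rot: [-0.143, 0.792, 0.585, -0.105]
force: [1.1, -0.4, 0.5]
gripper_width: 38.6
grip_force: 0.0
```

```bash
python3 - <<'E'
from h import *
st()
c=cam("wrist");m,q=mask_feat(c,(95,100,60),(130,255,255),((600,-150,250),(800,150,420)))
mm=(q-O)@MR;print("handle",len(q),np.median(mm,0).round(1),np.percentile(mm,3,axis=0).round(1),np.percentile(mm,97,axis=0).round(1))
print((MR.T@(hand(1.32,20)[0]-8*hand(1.32,20)[1][:,2]-O)).round(1))
T=np.array(c["T"]);print("cam",(MR.T@(T[:3,3]-O)).round(1))
plan([(hand(1.32,20,0),10,-.15)])
E
```

```text
{'time_s': 21.55, 'q': [-0.1, 0.38, 1.43, 0.07, 1.68, 0.2], 'ee_pos': [695.79, -24.6, 404.02], 'force': [1.06, -0.41, 0.52], 'gripper_width': 38.62, 'grip_force': 0.0}
handle 4246 [ 74.6  16.7 336.7] [ 66.4 -77.  329.2] [ 79.6  71.9 338.7]
[ 70.7  -0.  330.1]
cam [155.3  61.4 553.8]
[{"dp": [0.2, 0.0, 8.7], "rotation": [0.0, 0.0, 0.0], "jaw": -0.15}, {"dp": [0.2, 0.0, 8.7], "rotation": [0.0, 0.0, 0.0], "jaw": -0.15}, {"dp": [0.2, -0.1, 8.7], "rotation": [0.0, 0.0, -0.1], "jaw": -0.15}, {"dp": [0.2, 0.0, 8.7], "rotation": [-0.1, 0.0, 0.0], "jaw": -0.15}, {"dp": [0.2, -0.1, 8.7], "rotation": [0.0, 0.0, -0.1], "jaw": -0.15}, {"dp": [0.2, -0.1, 8.8], "rotation": [-0.1, -0.1, 0.0], "jaw": -0.15}, {"dp": [0.2, -0.1, 8.7], "rotation": [0.0, 0.0, -0.1], "jaw": -0.15}, {"dp": [0.2, -0.1, 8.8], "rotation": [-0.1, -0.1, 0.0], "jaw": -0.15}, {"dp": [0.2, 0.0, 8.7], "rotation": [0.0, 0.0, -0.1], "jaw": -0.15}, {"dp": [0.1, -0.1, 8.8], "rotation": [-0.1, -0.1, 0.0], "jaw": -0.15}]
```

Call:
move_arm(commands=[{"dp": [0,0,14],"rotation": [0,0,0],"jaw": -0.15},{"dp": [0,0,14],"rotation": [0,0,0],"jaw": -0.15},{"dp": [0,0,14],"rotation": [0,0,0],"jaw": -0.15},{"dp": [1,0,15],"rotation": [0,0,0],"jaw": -0.15},{"dp": [1,0,15],"rotation": [0,0,0],"jaw": -0.15},{"dp": [0,0,15],"rotation": [0,0,0],"jaw": -0.15},{"dp": [0,0,0],"rotation": [0,0,0],"jaw": -1},{"dp": [0,0,0],"rotation": [0,0,0],"jaw": -1},{"dp": [0,0,0],"rotation": [0,0,0],"jaw": -1},{"dp": [0,0,0],"rotation": [0,0,0],"jaw": -1}], squeeze=30)

```text
time_s: 22.6
ee_pos: [667.9, -12.9, 324.1]
tcp_rot: [-0.142, 0.791, 0.586, -0.104]
force: [1.4, -0.4, 0.1]
gripper_width: 15.2
grip_force: 30.0
```

```bash
python3 - <<'E'
from h import *
st();print(hand(1.32,20)[0])
p,M=cur();
def th():
    g=MR.T@(p-8*M[:,2]-O);return np.arctan2(g[2]-95,100-g[0])-np.arctan2(30,235),np.hypot(g[2]-95,100-g[0])
print(th())
plan([(hand(t,20*(t-.73)/.59),1,-1) for t in np.linspace(1.32,.80,21)[1:]])
E
```

```text
{'time_s': 22.6, 'q': [-0.08, 0.39, 1.56, 0.07, 1.54, 0.2], 'ee_pos': [667.93, -12.91, 324.13], 'force': [1.39, -0.43, 0.05], 'gripper_width': 15.21, 'grip_force': 30.0}
[666.73724577 -13.20036557 322.57577111]
(np.float64(1.3253400225667042), np.float64(238.3052773133647))
[{"dp": [-0.7, -5.8, 4.7], "rotation": [-1.1, -0.3, -0.5], "jaw": -1}, {"dp": [0.0, -5.3, 3.0], "rotation": [-0.9, 0.0, 0.0], "jaw": -1}, {"dp": [0.0, -5.2, 2.9], "rotation": [-0.9, 0.0, 0.0], "jaw": -1}, {"dp": [0.0, -5.2, 3.1], "rotation": [-0.9, 0.0, 0.0], "jaw": -1}, {"dp": [0.0, -5.2, 3.1], "rotation": [-0.8, 0.0, 0.0], "jaw": -1}, {"dp": [0.0, -5.2, 3.2], "rotation": [-0.9, 0.0, 0.0], "jaw": -1}, {"dp": [0.0, -5.1, 3.2], "rotation": [-0.9, 0.0, 0.0], "jaw": -1}, {"dp": [0.0, -5.1, 3.2], "rotation": [-0.9, 0.0, 0.0], "jaw": -1}, {"dp": [0.0, -5.1, 3.4], "rotation": [-0.9, 0.0, 0.0], "jaw": -1}, {"dp": [0.0, -5.0, 3.3], "rotation": [-0.8, 0.0, 0.0], "jaw": -1}]
[{"dp": [0.1, -5.0, 3.5], "rotation": [-0.9, 0.0, 0.0], "jaw": -1}, {"dp": [0.0, -5.0, 3.5], "rotation": [-0.9, 0.0, 0.0], "jaw": -1}, {"dp": [0.0, -4.9, 3.5], "rotation": [-0.9, 0.0, 0.0], "jaw": -1}, {"dp": [0.0, -4.8, 3.6], "rotation": [-0.9, 0.0, 0.0], "jaw": -1}, {"dp": [0.0, -4.9, 3.7], "rotation": [-0.9, 0.0, 0.0], "jaw": -1}, {"dp": [0.0, -4.8, 3.7], "rotation": [-0.8, 0.0, 0.0], "jaw": -1}, {"dp": [0.0, -4.7, 3.7], "rotation": [-0.9, 0.0, 0.0], "jaw": -1}, {"dp": [0.0, -4.8, 3.8], "rotation": [-0.9, 0.0, 0.0], "jaw": -1}, {"dp": [0.0, -4.6, 3.9], "rotation": [-0.9, 0.0, 0.0], "jaw": -1}, {"dp": [0.0, -4.7, 3.9], "rotation": [-0.9, 0.0, 0.0], "jaw": -1}]
```

Call:
move_arm(commands=[{"dp": [0,-5.5,3.5],"rotation": [-0.9,0,0],"jaw": -1},{"dp": [0,-5.3,3],"rotation": [-0.9,0,0],"jaw": -1},{"dp": [0,-5.2,3],"rotation": [-0.9,0,0],"jaw": -1},{"dp": [0,-5.2,3],"rotation": [-0.9,0,0],"jaw": -1},{"dp": [0,-5.2,3],"rotation": [-0.8,0,0],"jaw": -1},{"dp": [0,-5.2,3.2],"rotation": [-0.9,0,0],"jaw": -1},{"dp": [0,-5,3.2],"rotation": [-0.9,0,0],"jaw": -1},{"dp": [0,-5,3.2],"rotation": [-0.9,0,0],"jaw": -1},{"dp": [0,-5,3.4],"rotation": [-0.9,0,0],"jaw": -1},{"dp": [0,-5,3.4],"rotation": [-0.8,0,0],"jaw": -1}])

```text
time_s: 23.6
ee_pos: [611.0, 4.0, 307.5]
tcp_rot: [-0.08, 0.799, 0.592, -0.059]
force: [-1.8, -6.2, 5.3]
gripper_width: 15.2
grip_force: 30.0
```

```bash
cat >> h.py <<'E'
def th():
    p,M=cur();g=MR.T@(p-8*M[:,2]-O);print("hood est",np.arctan2(g[2]-95,100-g[0])-np.arctan2(30,235),"r",np.hypot(g[2]-95,100-g[0]))
E
python3 - <<'E'
from h import *
st();th()
plan([(hand(t,20*(t-.73)/.59),1,-1) for t in np.linspace(1.06,.80,11)[1:]])
E
```

```text
{'time_s': 23.6, 'q': [-0.05, 0.24, 1.77, 0.05, 1.33, 0.23], 'ee_pos': [611.01, 3.95, 307.47], 'force': [-1.81, -6.16, 5.29], 'gripper_width': 15.23, 'grip_force': 30.05}
hood est 1.061034596135414 r 237.50346528813867
[{"dp": [-0.8, -4.8, 4.1], "rotation": [-1.1, -0.1, -0.5], "jaw": -1}, {"dp": [0.0, -5.0, 3.5], "rotation": [-0.9, 0.0, 0.0], "jaw": -1}, {"dp": [0.0, -4.9, 3.5], "rotation": [-0.9, 0.0, 0.0], "jaw": -1}, {"dp": [0.0, -4.8, 3.6], "rotation": [-0.9, 0.0, 0.0], "jaw": -1}, {"dp": [0.0, -4.9, 3.7], "rotation": [-0.9, 0.0, 0.0], "jaw": -1}, {"dp": [0.0, -4.8, 3.7], "rotation": [-0.8, 0.0, 0.0], "jaw": -1}, {"dp": [0.0, -4.7, 3.7], "rotation": [-0.9, 0.0, 0.0], "jaw": -1}, {"dp": [0.0, -4.8, 3.8], "rotation": [-0.9, 0.0, 0.0], "jaw": -1}, {"dp": [0.0, -4.6, 3.9], "rotation": [-0.9, 0.0, 0.0], "jaw": -1}, {"dp": [0.0, -4.7, 3.9], "rotation": [-0.9, 0.0, 0.0], "jaw": -1}]
```

Call:
move_arm(commands=[{"dp": [-0.5,-5,3.8],"rotation": [-0.9,0,0],"jaw": -1},{"dp": [0,-5,3.5],"rotation": [-0.9,0,0],"jaw": -1},{"dp": [0,-5,3.5],"rotation": [-0.9,0,0],"jaw": -1},{"dp": [0,-4.8,3.6],"rotation": [-0.9,0,0],"jaw": -1},{"dp": [0,-4.9,3.7],"rotation": [-0.9,0,0],"jaw": -1},{"dp": [0,-4.8,3.7],"rotation": [-0.8,0,0],"jaw": -1},{"dp": [0,-4.7,3.7],"rotation": [-0.9,0,0],"jaw": -1}])

```text
time_s: 24.3
ee_pos: [574.7, 14.6, 286.9]
tcp_rot: [-0.037, 0.803, 0.595, -0.027]
force: [-0.9, -5.5, -0.2]
gripper_width: 15.2
grip_force: 30.0
```

```bash
python3 - <<'E'
from h import *
st();th()
c=cam("scene");im=cv2.cvtColor(c["img"],cv2.COLOR_RGB2BGR)[190:310,230:370]
cv2.imwrite("pics/s5.png",cv2.resize(im,None,fx=5,fy=5,interpolation=cv2.INTER_CUBIC)) 
plan([(hand(t,20*(t-.73)/.59),1,-1) for t in np.linspace(.875,.73,11)[1:]])
E
```

```text
{'time_s': 24.3, 'q': [-0.03, 0.15, 1.91, 0.03, 1.17, 0.26], 'ee_pos': [574.72, 14.64, 286.93], 'force': [-0.91, -5.49, -0.25], 'gripper_width': 15.23, 'grip_force': 30.03}
hood est 0.876430878542086 r 237.03874941578667
[{"dp": [-0.8, -1.8, 1.7], "rotation": [-0.9, -0.1, -0.5], "jaw": -1}, {"dp": [0.0, -2.6, 2.2], "rotation": [-0.4, 0.0, 0.0], "jaw": -1}, {"dp": [0.0, -2.6, 2.1], "rotation": [-0.5, 0.0, 0.0], "jaw": -1}, {"dp": [0.0, -2.6, 2.2], "rotation": [-0.5, 0.0, 0.0], "jaw": -1}, {"dp": [0.0, -2.6, 2.1], "rotation": [-0.5, 0.0, 0.0], "jaw": -1}, {"dp": [0.0, -2.6, 2.2], "rotation": [-0.5, 0.0, 0.0], "jaw": -1}, {"dp": [0.0, -2.6, 2.2], "rotation": [-0.5, 0.0, 0.0], "jaw": -1}, {"dp": [0.0, -2.5, 2.2], "rotation": [-0.5, 0.0, 0.0], "jaw": -1}, {"dp": [0.0, -2.6, 2.3], "rotation": [-0.5, 0.0, 0.0], "jaw": -1}, {"dp": [0.0, -2.5, 2.2], "rotation": [-0.5, 0.0, 0.0], "jaw": -1}]
```

View pics/s5.png

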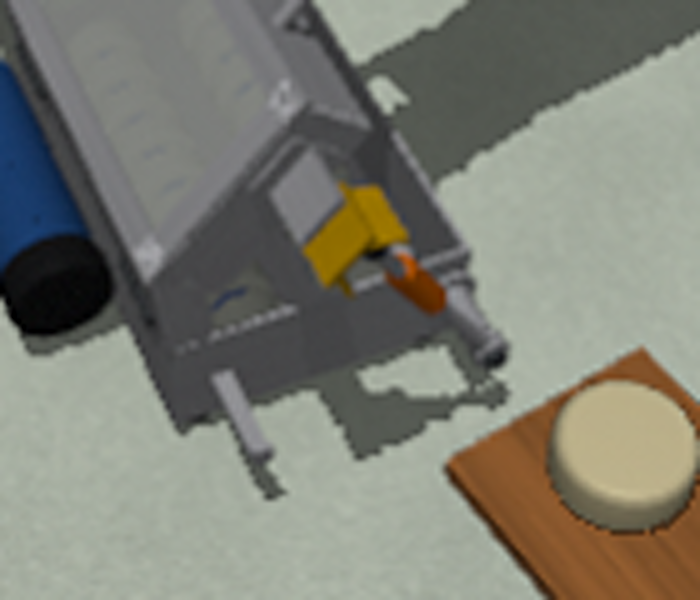

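In the crop, the black tip at (375,250) sits right at the yellow cup's mouth and the rod is in line. I'll keep lowering slowly.

Call:
move_arm(commands=[{"dp": [-0.5,-2,1.8],"rotation": [-0.5,0,0],"jaw": -1},{"dp": [0,-2.6,2.2],"rotation": [-0.5,0,0],"jaw": -1},{"dp": [0,-2.6,2.1],"rotation": [-0.5,0,0],"jaw": -1},{"dp": [0,-2.6,2.2],"rotation": [-0.5,0,0],"jaw": -1},{"dp": [0,-2.6,2.1],"rotation": [-0.5,0,0],"jaw": -1},{"dp": [0,-2.6,2.2],"rotation": [-0.5,0,0],"jaw": -1},{"dp": [0,-2.6,2.2],"rotation": [-0.5,0,0],"jaw": -1},{"dp": [0,0,0],"rotation": [0,0,0],"jaw": -1}])

```text
time_s: 25.15
ee_pos: [556.8, 19.9, 273.2]
tcp_rot: [-0.013, 0.803, 0.595, -0.009]
force: [-0.1, -0.8, -3.7]
gripper_width: 15.8
grip_force: 30.0
```

```bash
python3 - <<'E'
from h import *
st();th()
c=cam("scene");im=cv2.cvtColor(c["img"],cv2.COLOR_RGB2BGR)[200:300,250:350]
cv2.imwrite("pics/s6.png",cv2.resize(im,None,fx=5,fy=5,interpolation=cv2.INTER_CUBIC)) 
E
```

```text
{'time_s': 25.15, 'q': [-0.01, 0.11, 1.98, 0.01, 1.08, 0.28], 'ee_pos': [556.84, 19.92, 273.24], 'force': [-0.15, -0.78, -3.75], 'gripper_width': 15.83, 'grip_force': 30.0}
hood est 0.777250446939693 r 236.96181770290403
```

View pics/s6.png

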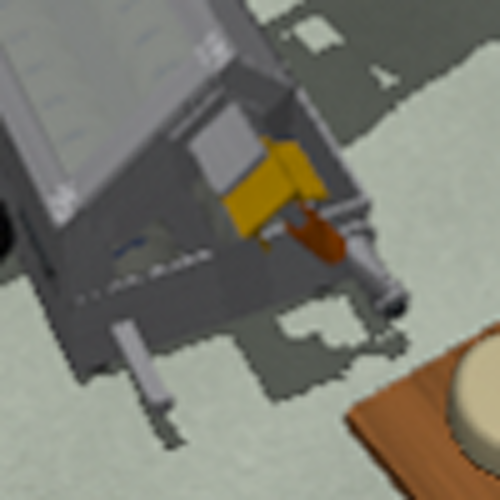

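The tip is inside the cup, and the hood still pulls down on the gripper (about 3.7 N). I'll lower it the last ~0.05 rad, checking for the load moving to the rod.

Call:
move_arm(commands=[{"dp": [0,-2.5,2.2],"rotation": [-0.4,0,0],"jaw": -1},{"dp": [0,-2.5,2.3],"rotation": [-0.4,0,0],"jaw": -1},{"dp": [0,0,0],"rotation": [0,0,0],"jaw": -1}])

```text
time_s: 25.5
ee_pos: [552.1, 21.4, 269.1]
tcp_rot: [-0.008, 0.804, 0.595, -0.005]
force: [-1.0, -2.6, -2.9]
gripper_width: 15.5
grip_force: 30.0
```

Call:
move_arm(commands=[{"dp": [0,-1.2,1.1],"rotation": [0,0,0],"jaw": -1},{"dp": [0,-1.3,1.1],"rotation": [0,0,0],"jaw": -1},{"dp": [0,0,0],"rotation": [0,0,0],"jaw": -1}])

```text
time_s: 25.8
ee_pos: [550.0, 22.0, 267.2]
tcp_rot: [-0.008, 0.804, 0.595, -0.005]
force: [-3.3, -2.2, -0.4]
gripper_width: 15.5
grip_force: 30.0
```

```bash
python3 - <<'E'
from h import *
st();th()
E
```

```text
{'time_s': 25.8, 'q': [-0.01, 0.1, 2.0, 0.01, 1.06, 0.29], 'ee_pos': [549.97, 22.0, 267.17], 'force': [-3.32, -2.17, -0.39], 'gripper_width': 15.53, 'grip_force': 30.01}
hood est 0.7372094240240483 r 236.89097649196208
```

Call:
move_arm(commands=[{"dp": [0,-0.8,0.7],"rotation": [0,0,0],"jaw": -1},{"dp": [0,-0.8,0.8],"rotation": [0,0,0],"jaw": -1},{"dp": [0,0,0],"rotation": [0,0,0],"jaw": -1}])

```text
time_s: 26.1
ee_pos: [549.0, 22.3, 266.3]
tcp_rot: [-0.007, 0.804, 0.595, -0.004]
force: [0.3, -5.3, 4.0]
gripper_width: 15.6
grip_force: 30.0
```

Call:
move_arm(commands=[{"dp": [0,-1,1],"rotation": [0,0,0],"jaw": -1},{"dp": [0,-1,1],"rotation": [0,0,0],"jaw": -1},{"dp": [0,0,0],"rotation": [0,0,0],"jaw": -1}])

```text
time_s: 26.4
ee_pos: [548.5, 22.5, 265.6]
tcp_rot: [-0.006, 0.804, 0.595, -0.003]
force: [2.4, -9.3, 13.5]
gripper_width: 15.3
grip_force: 30.0
```

```bash
python3 - <<'E'
from h import *
st();th()
E
```

```text
{'time_s': 26.4, 'q': [-0.0, 0.1, 2.01, 0.01, 1.05, 0.29], 'ee_pos': [548.49, 22.52, 265.63], 'force': [2.39, -9.31, 13.52], 'gripper_width': 15.3, 'grip_force': 30.03}
hood est 0.7278091145084848 r 236.77493042941313
```

The hood now rests on the rod: the force has reversed at hood 0.728. I'll ease off and let go gently.

Call:
move_arm(commands=[{"dp": [0,0.5,-0.5],"rotation": [0,0,0],"jaw": -1},{"dp": [0,0.3,-0.5],"rotation": [0,0,0],"jaw": -1},{"dp": [0,0,0],"rotation": [0,0,0],"jaw": -0.5},{"dp": [0,0,0],"rotation": [0,0,0],"jaw": -0.3},{"dp": [0,0,0],"rotation": [0,0,0],"jaw": -0.2},{"dp": [0,0,0],"rotation": [0,0,0],"jaw": -0.15},{"dp": [0,0,-5],"rotation": [0,0,0],"jaw": -0.15},{"dp": [0,0,-10],"rotation": [0,0,0],"jaw": -0.15},{"dp": [0,0,-10],"rotation": [0,0,0],"jaw": -0.15},{"dp": [0,0,-10],"rotation": [0,0,0],"jaw": -0.15}], squeeze=5)

```text
time_s: 27.4
ee_pos: [548.2, 22.6, 301.2]
tcp_rot: [-0.007, 0.804, 0.595, -0.004]
force: [0.6, -0.2, -0.2]
gripper_width: 38.7
grip_force: 0.0
```

Call:
move_arm(commands=[{"dp": [0,0,-15],"rotation": [0,0,0],"jaw": -0.15},{"dp": [0,0,-15],"rotation": [0,0,0],"jaw": -0.15},{"dp": [0,0,-20],"rotation": [0,0,0],"jaw": -0.15},{"dp": [0,0,-20],"rotation": [0,0,0],"jaw": -0.15},{"dp": [0,0,-20],"rotation": [0,0,0],"jaw": -0.15},{"dp": [0,0,-10],"rotation": [0,0,0],"jaw": -0.15},{"dp": [0,0,0],"rotation": [0,0,0],"jaw": -0.15}])

```text
time_s: 28.1
ee_pos: [550.2, 22.0, 401.7]
tcp_rot: [-0.007, 0.804, 0.595, -0.004]
force: [-0.5, 0.4, -0.2]
gripper_width: 38.4
grip_force: 0.0
```

```bash
python3 - <<'E'
from h import *
st()
for n in ["wrist","scene"]:
    c=cam(n);m,q=mask_feat(c,(95,100,60),(130,255,255),((450,-150,150),(680,150,420)))
    T=np.array(c["T"]);mm=(q-O)@MR;o=MR.T@(T[:3,3]-O);ctr=np.median(mm,0);d=ctr-o;d[1]=0;d/=np.linalg.norm(d);g=ctr+7.5*d
    print(n,len(q),ctr.round(1),"hood",np.arctan2(g[2]-95,100-g[0])-.127,np.hypot(g[2]-95,100-g[0]))
im=cv2.cvtColor(c["img"],cv2.COLOR_RGB2BGR)[180:300,230:370]
cv2.imwrite("pics/s7.png",cv2.resize(im,None,fx=5,fy=5,interpolation=cv2.INTER_CUBIC)) 
E
```

```text
{'time_s': 28.1, 'q': [-0.01, -0.03, 1.88, 0.01, 1.3, 0.29], 'ee_pos': [550.21, 21.95, 401.66], 'force': [-0.51, 0.37, -0.18], 'gripper_width': 38.37, 'grip_force': 0.0}
wrist 2797 [-54.6  17.2 280.8] hood 0.7290235334420277 236.0902430954509
scene 174 [-53.    9.6 278.6] hood 0.7199376548608519 236.07874092069895
```

View pics/s7.png

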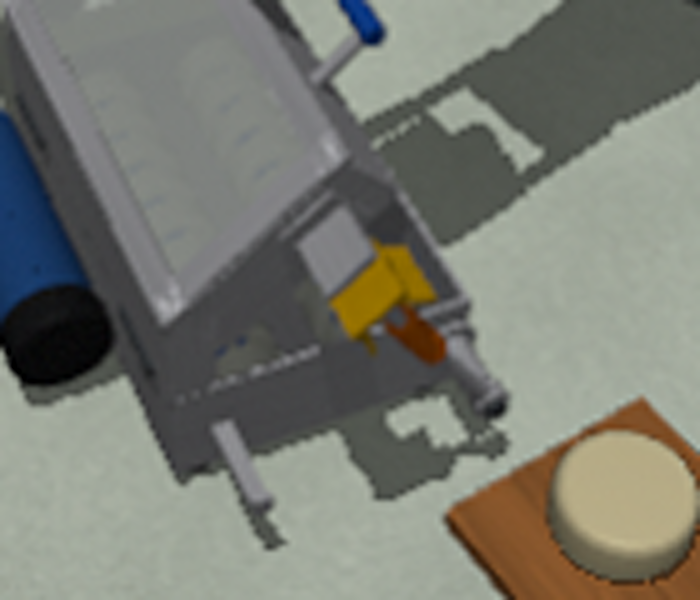

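The crop shows the tip inside the yellow cup at (385,290) and the hood steady at about 0.73 rad with the gripper clear. I'm handing in.

```bash
python3 -c "
from station import bot
print(bot.close_job())"
```

```text
the job is handed in; nothing more can be done
None
```

The hood is propped on the rod at about 0.73 rad with the tip in the yellow cup and the gripper clear; I handed the job in at about 28 s, and no verdict came back.

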